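# Shut and lock the filter panel of a fume extractor with its quarter-turn fasteners

## Task

The filter in the fume extractor has been changed and its top panel stands ajar on a spring. Set a fingertip in the slot of one quarter-turn fastener, press the panel down shut and turn the fastener clockwise a quarter turn to its stop, so that its cam catches and holds the panel; then turn the other fastener to its stop in the same way, so that the panel is left shut and locked at both. Lift nothing: do not raise the panel any further, and leave the things lying about where they are.

Things in the scene. Friction and masses are not known exactly. Their poses are not given: they have to be found in the camera images.
- extractor: the fume extractor, a grey sheet-metal box fixed to the bench, 270 mm deep, 300 wide, 103 high; origin at the centre of its underside, x to its rear, y to its left. The panel covers the top from the front edge to the hinge line (along y at x = +60 mm, z = 103 mm); behind it the fixed rear deck, level with the shut panel, bears a hose collar (30 mm high, at y = +85 mm), a switch and a red tin
- panel (a joint): opening angle of the filter panel (195 x 298 mm, 18 thick, hinged at its rear edge): 0 is shut, it grows as the front rises. A light spring holds it ajar at 0.11 to 0.23 rad and lifts it again, to 0.05 rad or more, when it is let go unlocked. Pressing it shut at a fastener takes about 5 N; shut, it rests on a firm stop
- panel_front (a point): point on the top face of the panel at the middle of its front edge, 196 mm from the hinge line
- lock_left_slot (a point): middle of the floor of the left (+y) fastener's finger slot, on its turning axis (on the extractor x = -75, y = +75 mm; 89 mm above the bench when the panel is shut). The fastener is a 90 mm metal disc nearly flush in the panel with one straight slot: 34 mm wide, 76 long, 15 deep, both ends closed. The point's x axis runs along the slot to the end with a dark mark, z is the disc's axis, up
- lock_left (a joint): turn of the left fastener: 0 open (slot along the extractor's y, dark mark to its right, -y; starts at 0 to 0.2), growing clockwise seen from above to a stop at 1.571, locked (dark mark to the front, -x). It stays where it is left. Turning takes about 0.1 N m, more in the second half, where the cam (a 50 mm tongue under the panel, below the dark mark) slides under its keeper
- lock_right_slot (a point): the same point on the right (-y) fastener, which is alike, at x = -75, y = -75 mm on the extractor
- lock_right (a joint): turn of the right fastener, as for the left: 0 open, 1.571 locked, clockwise. For both: the cam catches only while the panel is pressed to within about 4 mm of shut at its front (joint panel below 0.02) and then draws it down; turned with the panel higher it strikes or passes over the keeper, and must be turned back to open first
- rivet_tin: small red tin, 42 x 60 x 34 mm, loose on the extractor's rear deck; origin at the centre of its underside. To be left alone
- grey_jar: screw jar with a white lid, 52 mm across, 66 mm high, loose on the bench close to the right of the extractor; origin at the centre of its underside. To be left alone
- beech_block: wooden block, 26 x 70 x 22 mm, loose on the bench in front of the extractor; origin at the centre of its underside. To be left alone
- marker: marker pen, 18 x 138 x 18 mm, loose on the bench in front of the extractor; origin under its middle. To be left alone
- awl: awl with a wooden handle, 135 mm long, loose on the bench to the right; origin under its middle. To be left alone
- tweezers: steel tweezers, 132 mm long, loose on the bench to the right; origin under their middle. To be left alone

How it is judged:
By the outcome, as a careful person would: the job done as asked, in the order asked, and still so for the second after the job is handed in, with the robot touching nothing.
It also fails if it takes over 54 s, if anything falls off the work surface, if the arm or the gripper's body presses on something with over 40 N, if the wrist force passes 120 N, or if a joint passes its speed limit or range.

## Robot

A 6-joint arm with a two-finger parallel gripper is mounted at the origin on a cart in front of the work surface, level with it; the furniture and walls round the work are solid. World frame = base frame: x ahead of the robot, y to its left, z up, the work surface at z = 0. Lengths are in mm, angles in degrees, forces in N, time in s.
With the tool pointing down it reaches from about 350 to 850 mm from the base axis. Payload 8.1 kg.
Tool frame: the origin (TCP) lies midway between the tips of the shut fingers; the grasp point (between the pads) lies 19 mm behind it; x points along the fingers, y is the direction in which the jaws open and shut, and the axes are right-handed (so a half turn about x gives the same grasp; the last joint's range is limited). The gripper opens to 85 mm and grips with 20 to 120 N. Pads are 22 mm wide; open, the fingers measure 114 mm over their backs; the gripper's body (76 mm by 85 mm) begins 54 mm behind the grasp point. The pads swing forward as they close: fully open they stand 13 mm farther back than shut.
Start: joints at [58.82, 7.471, 85.268, -0, 87.261, -4.893], TCP at [265.704, 537.965, 193.192] pointing down, gripper open.
Joint ranges: [-169.43, 169.43], [-51.17, 129.36], [1.28, 143.12], [-76.62, 256.62], [0, 156.53], [-152.29, 152.29]. Speed limits (degrees/s): [136.94, 136.94, 159.86, 180, 180, 180].

## Interface

Orientations are given as [roll, pitch, yaw] about the fixed x, y, z axes, in that order (R = Rz(yaw) Ry(pitch) Rx(roll)).
In Python, from bench import sense, snapshot, hand_in gives the robot as it stands.
- The arm moves only by the tool drive_tool, never from a script. Its argument "deltas" is a list of rows, each a list of 7 numbers: the closure in counts, from 0 (fully open) to 255 (shut), then the shift along the tool's x, y, z in m, then the turn, a rotation vector about the tool's x, y, z in rad. A call has exactly 10 rows; each row is the pose to reach, as a shift and turn from the pose commanded when the call began, along the tool's axes at that moment; what a row does not reach only later rows make up. A row lasts 1/12 s, in which the tool goes at most 41.7 mm and 7.16 degrees, less where a joint would pass 70% of its speed; a pose out of reach is approached as far as the arm can. A call with a gripper value outside its range is refused whole. The fingers move at their own pace and stop on an object; "squeeze" is the grip in N (left out, the last holds). Time passes only in rows, so rows that repeat a pose let the fingers close, or fill a call up. It gives the time, the measured TCP pose, the force and the opening at its end, in the units of the state.
- sense(): the state, without advancing time (a new reading comes with each control period).
- snapshot(name): name is "scene" or "side" or "wrist"; returns a dict with "frame" (420x560x3 uint8, blue, green, red), "fx", "fy", "cx", "cy" (pixels), "rvec" (rotation vector, rad) and "tvec" (3), from world to camera coordinates, as OpenCV has them. Camera axes: x right, y down, z forward; pixel columns grow to the right and rows downward; lengths in mm; the calibration is good to about 2 mm. The wrist camera is an equidistant fisheye: a pixel r from the principal point sees the ray r / f radians off the axis. A picture is of the moment at which its call begins. There is no depth.
- hand_in(): hands the job in, once; it reports no verdict.
The state is a dict: "time": time; "joint_pos": joint angles; "qd": joint speeds; "joint_efforts": joint torques, N m; "tool_pos": TCP position; "tcp_rot": TCP orientation; "ft_force": force on the tool from outside, world axes, zero at the start; "wrist_torque": the same for the moment, N m; "finger_gap": finger opening in mm.
Only numpy, scipy, OpenCV 4.12 (cv2) and the standard library are available. Lean on these libraries where they do the work, as an engineer would, in place of code of your own. Each camera call takes 0.05 s, during which the arm holds its last target.

## Working session

There is one attempt and no reset: what is moved stays moved. The work goes in short steps, Python scripts to look and compute and a tool call to move; the robot and the scene stay as the last step left them, time stands still between calls to the robot, and variables do not carry over. Pictures are saved under pics/ and viewed, and the job is handed in when it is done.

Besides the shell and the picture viewer there is one more tool, called as name([rows], argument=value, ...), one row to a line, values as JSON. drive_tool: Moves the arm, as the interface text tells. Its arguments: {"type":"object","properties":{"deltas":{"type":"array","items":{"type":"array","items":{"type":"number"}}},"squeeze":{"type":"number"}},"required":["deltas"]}

```bash
ls; mkdir -p pics
python3 - <<'E'
from bench import sense, snapshot
import cv2
s=sense();print({k:s[k] for k in ('time','tool_pos','tcp_rot','ft_force','finger_gap')})
for n in ('scene','side','wrist'):
    d=snapshot(n);cv2.imwrite(f'pics/{n}0.png',d['frame']);print(n,d['fx'],d['cx'],d['cy'],d['rvec'],d['tvec'])
E
```

```text
pics
{'time': 0.0, 'tool_pos': array([265.38787043, 537.43268847, 192.1430875 ]), 'tcp_rot': array([ -95.54341428,   89.89390238, -121.83251654]), 'ft_force': array([ 0.45836738, -0.22303443,  0.3842524 ]), 'finger_gap': 85.4988143998051}
scene 540.2909992721916 279.5767831227731 211.15935394225917 [ 2.08035376 -0.59604958  0.33215558] [-559.69140673  151.40901129 1268.5065076 ]
side 399.7947530626789 280.48580390481175 211.9142002288755 [ 2.03732004 -0.57483472  0.35724926] [-572.71829267  153.11635148  913.52156479]
wrist 325.19226210127806 282.1565133392983 202.39087951323353 [-2.41604994 -1.50270959 -0.25193404] [-599.52882373  -42.88399475  381.63448953]
```

View pics/scene0.png

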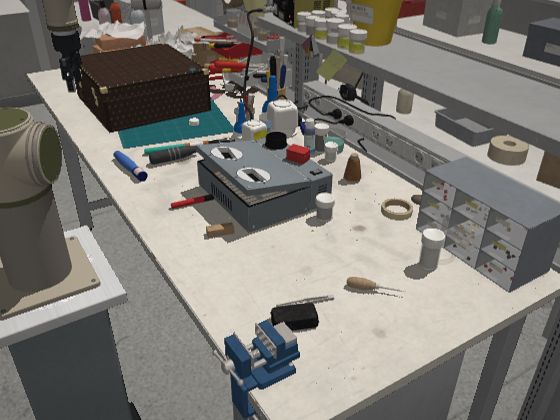

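View pics/side0.png

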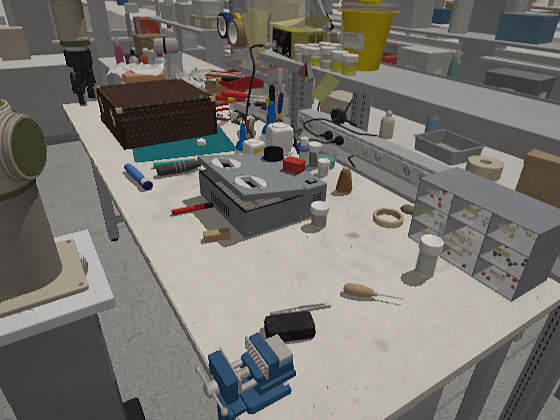

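View pics/wrist0.png

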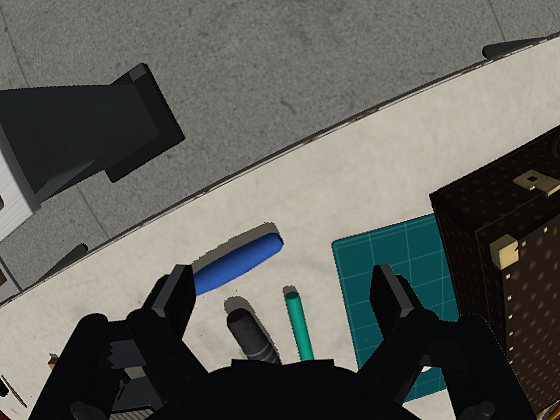

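The scene and side views show the extractor near (265,180), with white slots in the two discs. I'll zoom in.

```bash
cat > h.py <<'E'
import numpy as np, cv2
from bench import sense, snapshot
from scipy.spatial.transform import Rotation as Ro
def cam(d):
    R=cv2.Rodrigues(np.array(d['rvec'],float))[0]; t=np.array(d['tvec'],float).ravel()
    return R,t,-R.T@t
def ray(d,u,v,fish=False):
    R,t,C=cam(d); x=(u-d['cx'])/d['fx']; y=(v-d['cy'])/d['fy']
    if fish:
        r=np.hypot(x,y); k=np.sin(r)/max(r,1e-9); w=np.array([x*k,y*k,np.cos(r)])
    else: w=np.array([x,y,1.])
    w=R.T@w; return C,w/np.linalg.norm(w)
def onz(d,u,v,z,fish=False):
    C,w=ray(d,u,v,fish); return C+w*(z-C[2])/w[2]
def proj(d,P,fish=False):
    R,t,C=cam(d); p=R@np.array(P,float)+t
    if fish:
        rr=np.hypot(p[0],p[1]); th=np.arctan2(rr,p[2]); return np.array([d['cx']+d['fx']*th*p[0]/rr,d['cy']+d['fy']*th*p[1]/rr])
    return np.array([d['cx']+d['fx']*p[0]/p[2],d['cy']+d['fy']*p[1]/p[2]])
def zoom(n,d,x0,y0,w,h,k):
    f=d['frame'][y0:y0+h,x0:x0+w]; cv2.imwrite('pics/'+n,cv2.resize(f,None,fx=k,fy=k,interpolation=cv2.INTER_CUBIC))
E
python3 - <<'E'
from h import *
for n in ('scene','side'):
    d=snapshot(n); zoom(n+'z0.png',d,180,120,160,130,5); print(n,cam(d)[2]); 
    print(onz(d,265,180,103), proj(d,[700,0,0]))
E
```

```text
scene [  -53.28068233 -1127.03798281   819.89906298]
[588.14495272 -41.59065028 103.        ] [290.80002474 194.72424996]
side [  95.53746767 -902.4664684   601.99615851]
[620.17724959  -2.22409741 103.        ] [286.86661109 204.2005558 ]
```

View pics/scenez0.png

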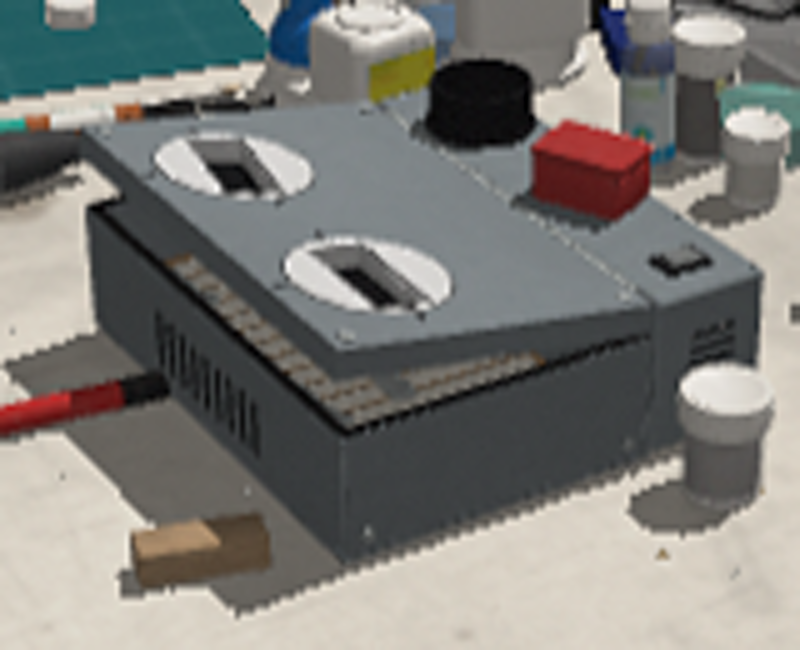

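View pics/sidez0.png

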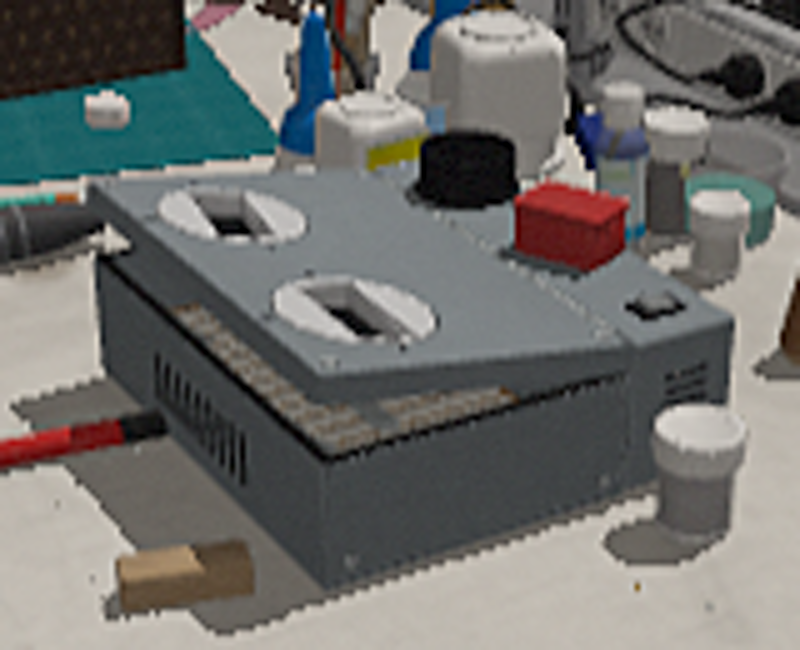

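The zooms show both slots (discs near zoom (233,168) and (368,275) in scene), the hinge line's right end at (650,302), the box rear-right top corner at (762,272) and its front-right bottom corner at (342,565).

Run:
```python
from h import *
pts={'scene':{'FRb':(342,565,0),'RRt':(762,272,103),'hingeR':(652,305,103),'hingeL':(380,102,103)},
'side':{'FRb':(325,590,0),'RRt':(733,320,103),'hingeR':(632,347,103)}}
disc={}
for n in pts:
    d=snapshot(n); print(n)
    P={k:onz(d,180+u/5,120+v/5,z) for k,(u,v,z) in pts[n].items()}
    for k in P: print(k,P[k].round(1))
    a=P['RRt']-P['FRb']; print('depth',np.hypot(*a[:2]),'yaw',np.degrees(np.arctan2(a[1],a[0])))
    a=P['RRt']-P['hingeR']; print('deck',np.hypot(*a[:2]),'yaw',np.degrees(np.arctan2(a[1],a[0])))
    # disc: bright mask
    f=d['frame'][140:220,190:275]; m=((f.min(2)>150)).astype(np.uint8)
    k,l,st,c=cv2.connectedComponentsWithStats(m)
    for i in range(1,k):
        if st[i,4]>20: print(st[i],c[i]+[190,140])
```

```text
scene
FRb [ 498.9 -104.1    0. ]
RRt [ 760.8 -111.4  103. ]
hingeR [ 688.8 -109.7  103. ]
hingeL [690.2 182.8 103. ]
depth 261.955110198466 yaw -1.5862268553937646
deck 72.05178239887364 yaw -1.3222679798119457
[ 0  0 17  6 70] [196.25714286 141.94285714]
[ 21   6  16  13 100] [217.53 151.75]
[39  7 14 12 85] [235.82352941 152.21176471]
[  0  13  13  36 268] [194.         170.97761194]
[ 47  27  33  15 235] [252.94042553 173.76595745]
[  0  67  14  13 115] [194.72173913 214.51304348]
side
FRb [ 500.6 -100.6    0. ]
RRt [ 758.7 -111.9  103. ]
hingeR [ 689.1 -110.8  103. ]
depth 258.2997094996615 yaw -2.5022913963925477
deck 69.5765641380052 yaw -0.87905994749565
[41  0  8  6 22] [234.40909091 141.45454545]
[ 54   0  21   7 100] [254.14 142.43]
[23 11 22  4 60] [224.7        152.96666667]
[22 18 11 10 63] [216.80952381 162.53968254]
[39 18 12 11 71] [235.01408451 163.14084507]
[  0  30  11  28 219] [194.38356164 184.79908676]
[ 45  35  16  14 100] [241.89 181.35]
[61 36 16 12 82] [259.35365854 180.7804878 ]
[ 0 73  9  7 41] [192.7804878  216.68292683]
```

```bash
cat >> h.py <<'E'
def tool():
    s=sense(); return s,np.array(s['tool_pos']),Ro.from_euler('xyz',s['tcp_rot'],degrees=True).as_matrix()
E
python3 - <<'E'
from h import *
s,p,R=tool(); print(R.round(3)); d=snapshot('wrist'); Rc,t,C=cam(d); print('cam in tool',R.T@(C-p),'axes',(R.T@Rc.T).round(3)); print(s['joint_pos'])
E
```

```text
[[-0.     0.443  0.897]
 [-0.     0.897 -0.443]
 [-1.    -0.    -0.   ]]
cam in tool [-181.1566451     0.42902562  -85.30583745] axes [[ 0.    -0.329  0.944]
 [ 1.     0.001  0.   ]
 [-0.001  0.944  0.329]]
[ 5.88195986e+01  7.48197369e+00  8.52812400e+01 -1.09932302e-03
  8.72610972e+01 -4.89474743e+00]
```

drive_tool([
  [140,-0.03,-0.02,0.02,-0.05,0,0],
  [140,-0.04,-0.04,0.04,-0.1,0,0],
  [140,-0.05,-0.065,0.06,-0.15,0,0],
  [140,-0.058,-0.09,0.085,-0.2,0,0],
  [140,-0.058,-0.115,0.11,-0.25,0,0],
  [140,-0.058,-0.14,0.135,-0.3,0,0],
  [140,-0.058,-0.165,0.16,-0.35,0,0],
  [140,-0.058,-0.19,0.18,-0.4,0,0],
  [140,-0.058,-0.215,0.205,-0.42,0,0],
  [140,-0.058,-0.24,0.23,-0.42,0,0],
])

```text
time: 1.23
tool_pos: [365.7, 219.5, 251.4]
tcp_rot: [27.8, 90.0, 25.7]
ft_force: [0.5, -0.5, 0.2]
finger_gap: 38.3
```

drive_tool([
  [140,0,-0.025,0.006,0,0,0],
  [140,0,-0.05,0.012,0,0,0],
  [140,0,-0.075,0.018,0,0,0],
  [140,0,-0.1,0.024,0,0,0],
  [140,0,-0.125,0.03,0,0,0],
  [140,0,-0.15,0.04,0,0,0],
  [140,0,-0.165,0.05,0,0,0],
  [140,0,-0.175,0.058,0,0,0],
  [140,0,-0.175,0.058,0,0,0],
  [140,0,-0.175,0.058,0,0,0],
])

```text
time: 2.07
tool_pos: [416.9, 43.8, 251.1]
tcp_rot: [142.6, 90.0, 140.3]
ft_force: [0.1, -0.1, 0.4]
finger_gap: 38.3
```

Run:
```python
from h import *
s,p,R=tool(); print(s['time'],p,R.round(3)); d=snapshot('wrist'); cv2.imwrite('pics/w1.png',d['frame']); print(cam(d)[2])
cv2.imwrite('pics/w1b.png',cv2.resize(d['frame'],None,fx=1.4,fy=1.4,interpolation=cv2.INTER_CUBIC))
```

```text
2.0667 [416.85570948  43.80870734 251.13181916] [[-0.001  0.04   0.999]
 [ 0.     0.999 -0.04 ]
 [-1.     0.    -0.001]]
[331.97124841  47.80118541 432.30776878]
```

View pics/w1b.png

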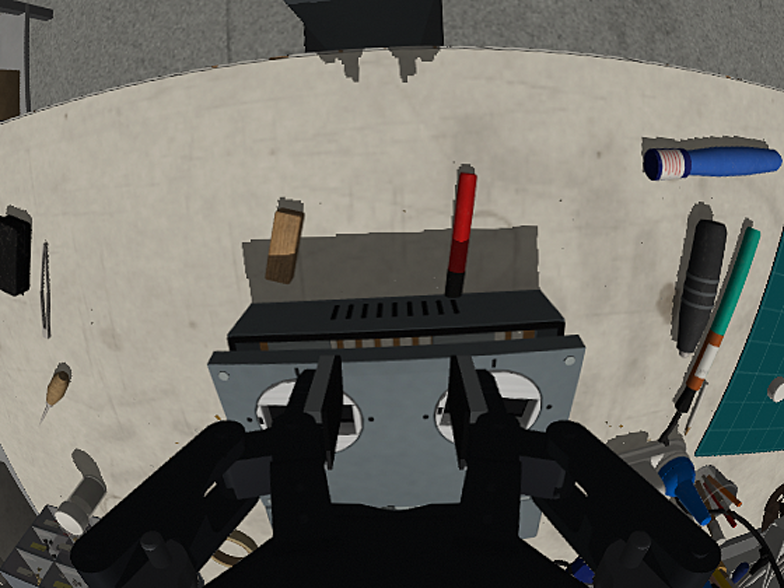

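The wrist view shows the front edge of the panel, but the fingers hide the slots (near (310,410) and (490,410)). Moving forward will put the slots ahead of the fingertips.

drive_tool([
  [140,0,0,0.025,0,0,0],
  [140,0,0,0.05,0,0,0],
  [140,0,0,0.075,0,0,0],
  [140,0,0,0.1,0,0,0],
  [140,0,0,0.12,0,0,0],
  [140,0,0,0.13,0,0,0],
  [140,0,0,0.13,0,0,0],
  [140,0,0,0.13,0,0,0],
  [140,0,0,0.13,0,0,0],
  [140,0,0,0.13,0,0,0],
])

```text
time: 2.95
tool_pos: [546.1, 39.4, 251.4]
tcp_rot: [37.6, 90.0, 35.4]
ft_force: [0.2, 0.9, -0.1]
finger_gap: 38.3
```

Run:
```python
from h import *
s,p,R=tool(); print(s['time'],p,R.round(3)); d=snapshot('wrist'); cv2.imwrite('pics/w2.png',d['frame']); print(cam(d)[2])
zoom('w2b.png',d,120,110,320,200,2.5)
np.save('w2.npy',d,allow_pickle=True)
```

```text
2.95 [546.05578692  39.39057988 251.44868454] [[ 0.     0.038  0.999]
 [ 0.     0.999 -0.038]
 [-1.     0.     0.   ]]
[461.03124881  43.24792449 432.5985339 ]
```

View pics/w2b.png

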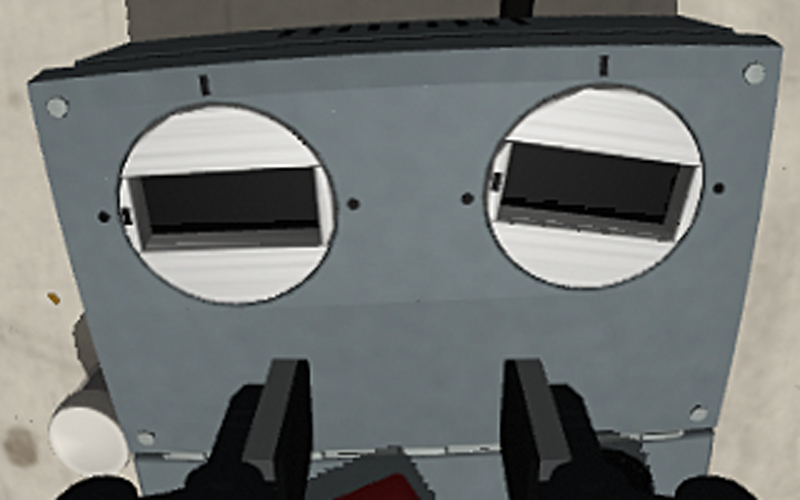

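The wrist view shows both discs clearly: left centre at zoom (595,187), right (227,205). The dark marks are on the -y sides, and the panel front corners are at (30,83) and (782,45). Now I'll measure.

Run:
```python
from h import *
d=np.load('w2.npy',allow_pickle=True).item()
W=lambda u,v,z:onz(d,120+(u+.5)/2.5-.5,110+(v+.5)/2.5-.5,z,True)
hz=103
HR,HL=W(137,456,hz),W(716,432,hz); print('hinge',HR,HL)
for z in (120,125,130,135,140,145):
    a,b=W(30,84,z),W(782,46,z); print(z,a.round(1),b.round(1),'w',np.hypot(*(a-b)[:2]).round(1),'yaw',np.degrees(np.arctan2(-(b-a)[0],(b-a)[1])).round(2))
f=cv2.resize(d['frame'][110:310,120:440],None,fx=2.5,fy=2.5)
m=(f.min(2)>165).astype(np.uint8)
for nm,c0 in (('L',(595,187)),('R',(227,205))):
    mm=np.zeros_like(m); cv2.circle(mm,c0,125,1,-1); mm&=m
    # drop panel: keep comps>1000
    k,l,st,c=cv2.connectedComponentsWithStats(mm); mm=np.isin(l,[i for i in range(1,k) if st[i,4]>800])
    ys,xs=np.nonzero(mm); h=cv2.convexHull(np.c_[xs,ys].astype(np.int32)); e=cv2.fitEllipse(h); print(nm,e)
    for z in (110,115,120,125): 
        P=W(*e[0],z); r=[np.linalg.norm(W(e[0][0]+du,e[0][1],z)-P) for du in (-e[1][1]/2,e[1][1]/2)]
        print(z,P.round(1),'halfwidth~',np.round(r,1))
```

```text
hinge [ 691.81341814 -103.09039804  103.        ] [689.35057464 192.07256198 103.        ]
120 [ 499.  -114.9  120. ] [494.8 196.6 120. ] w 311.5 yaw 0.79
125 [ 498.4 -112.3  125. ] [494.2 194.1 125. ] w 306.5 yaw 0.79
130 [ 497.8 -109.8  130. ] [493.7 191.6 130. ] w 301.5 yaw 0.79
135 [ 497.2 -107.3  135. ] [493.1 189.2 135. ] w 296.5 yaw 0.79
140 [ 496.6 -104.8  140. ] [492.6 186.7 140. ] w 291.5 yaw 0.79
145 [ 496.  -102.2  145. ] [492.1 184.3 145. ] w 286.5 yaw 0.79
L ((594.0821533203125, 187.268310546875), (192.25291442871094, 218.58181762695312), 62.879852294921875)
110 [556.5 118.5 110. ] halfwidth~ [46.4 49.4]
115 [555.  117.3 115. ] halfwidth~ [45.7 48.6]
120 [553.6 116.1 120. ] halfwidth~ [45.  47.8]
125 [552.1 115.  125. ] halfwidth~ [44.2 47.1]
R ((226.3915557861328, 204.47621154785156), (190.60874938964844, 217.14613342285156), 112.3466567993164)
110 [558.3 -36.6 110. ] halfwidth~ [49.1 46.3]
115 [556.8 -35.3 115. ] halfwidth~ [48.4 45.6]
120 [555.3 -34.1 120. ] halfwidth~ [47.6 44.8]
125 [553.8 -32.9 125. ] halfwidth~ [46.8 44.1]
```

Run:
```python
from h import *
d=np.load('w2.npy',allow_pickle=True).item()
W=lambda u,v,z:onz(d,120+(u+.5)/2.5-.5,110+(v+.5)/2.5-.5,z,True)
for nm,a,b in (('L top',(512,142),(702,165)),('R top',(132,177),(322,166)),('L low',(497,222),(672,242)),('R low',(145,250),(322,246)),('Lmark',(497,181),(594.1,187.3)),('Rmark',(126,216),(226.4,204.5))):
    A,B=W(*a,124),W(*b,124); v=B-A; print(nm,A.round(1),B.round(1),'line angle from x',np.degrees(np.arctan2(v[1],v[0])).round(1))
s,p,R=tool();print(p,np.degrees(np.arctan2(R[1,1],R[0,1])))
```

```text
L top [532.9  81.8 124. ] [544.1 161.1 124. ] line angle from x 82.0
R top [540.6 -72.  124. ] [539.9   7.  124. ] line angle from x 90.5
L low [565.7  75.7 124. ] [577.2 150.1 124. ] line angle from x 81.2
R low [572.5 -70.9 124. ] [573.3   4.7 124. ] line angle from x 89.4
Lmark [548.6  75.7 124. ] [552.4 115.2 124. ] line angle from x 84.5
Rmark [557.2 -77.1 124. ] [554.1 -33.1 124. ] line angle from x 94.0
[546.1325671   39.21697056 251.54988888] 87.81141381313913
```

drive_tool([
  [155,0.0,0.02,0.001,0.03,0,0],
  [155,0.015,0.04,0.002,0.06,0,0],
  [155,0.03,0.06,0.004,0.09,0,0],
  [155,0.045,0.0765,0.005,0.105,0,0],
  [155,0.06,0.0765,0.005,0.105,0,0],
  [155,0.075,0.0765,0.005,0.105,0,0],
  [155,0.09,0.0765,0.005,0.105,0,0],
  [155,0.105,0.0765,0.005,0.105,0,0],
  [155,0.105,0.0765,0.005,0.105,0,0],
  [155,0.105,0.0765,0.005,0.105,0,0],
])

```text
time: 3.83
tool_pos: [553.6, 115.0, 145.8]
tcp_rot: [-165.6, 89.9, -173.8]
ft_force: [0.2, 0.3, 0.4]
finger_gap: 33.5
```

Run:
```python
from h import *
s,p,R=tool();print(s['time'],p,np.degrees(np.arctan2(R[1,1],R[0,1])),s['ft_force'],s['finger_gap'])
d=snapshot('wrist'); zoom('w3.png',d,80,130,400,290,2)
d=snapshot('side'); zoom('s3.png',d,180,100,160,130,5)
```

```text
3.8333 [553.64738822 114.95903915 145.78052545] 81.76242525565799 [0.17900238 0.31945116 0.39460972] 33.46104953434475
```

View pics/w3.png

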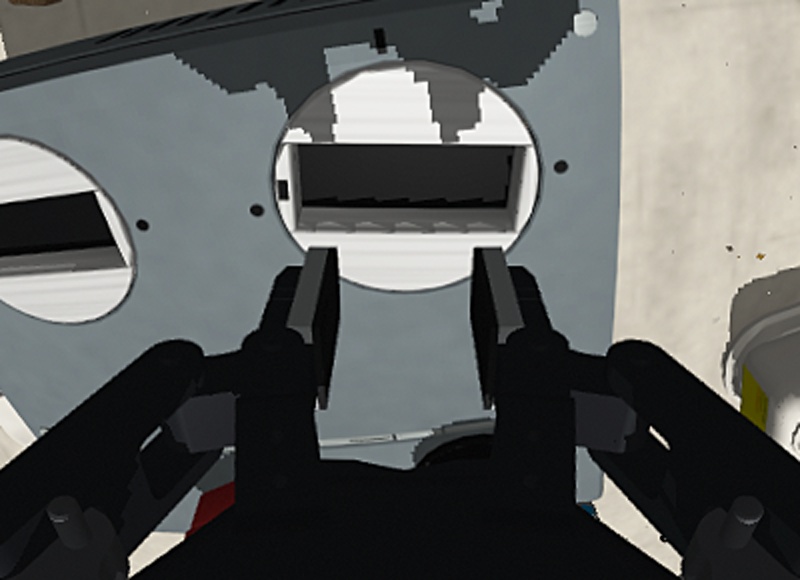

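View pics/s3.png

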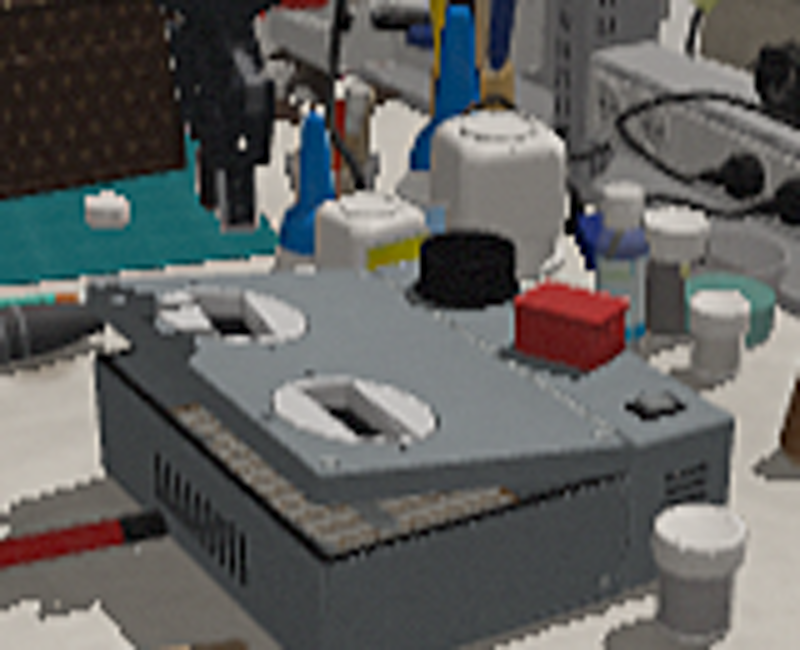

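Run:
```python
from h import *
s,p,R=tool()
d=snapshot('side'); z=lambda P:((proj(d,P)-[180,100])*5).round(0)
print('tcp',z(p),'fingers',z(p+R[:,1]*17),z(p-R[:,1]*17),'disc L',z([552.4,115.2,124]),'R',z([554,-33.2,124]))
w=snapshot('wrist'); zz=lambda P:((proj(w,P,True)-[80,130])*2).round(0)
print('wrist tcp',zz(p),zz(p+R[:,1]*17),zz(p-R[:,1]*17),zz([552.4,115.2,124]))
print(w['tvec'],cam(w)[2]-p)
```

```text
tcp [230. 281.] fingers [222. 271.] [239. 291.] disc L [228. 319.] R [348. 413.]
wrist tcp [402. 211.] [458. 211.] [347. 211.] [402. 174.]
[-193.82521668 -531.40718301  162.04179177] [-84.29559947  12.77158462 181.22274776]
```

The side view puts the fingertips near (237,228), but the reported TCP projects to about (239,291). In the wrist view the tips are also wider apart than predicted. I'll triangulate where they really are.

Run:
```python
from h import *
s,p,R=tool()
w=snapshot('wrist'); d=snapshot('side'); sc=snapshot('scene')
for u,v,y in ((338,248,-16.7),(472,248,16.7)):
    C,r=ray(w,80+u/2,130+v/2,True); c=R.T@(C-p); q=R.T@r; t=(y-c[1])/q[1]; print('tip in tool',(c+q*t).round(1))
z=lambda P:((proj(d,P)-[180,100])*5).round(0)
for dx in (-10,-20,-30,-40): print(dx,[z(p+R@np.array([dx,sy*y,sz])) for sy,y,sz in ((-1,17,-11),(-1,31,-11),(-1,31,11))])
zoom('sc3.png',sc,190,90,110,90,7)
zoom('s3b.png',d,190,90,110,90,7)
```

```text
tip in tool [-31.6 -16.7  -4.5]
tip in tool [-45.   16.7 -11.7]
-10 [array([220., 277.]), array([228., 286.]), array([264., 281.])]
-20 [array([219., 261.]), array([227., 270.]), array([263., 265.])]
-30 [array([219., 245.]), array([226., 253.]), array([263., 248.])]
-40 [array([218., 228.]), array([225., 237.]), array([262., 232.])]
```

View pics/s3b.png

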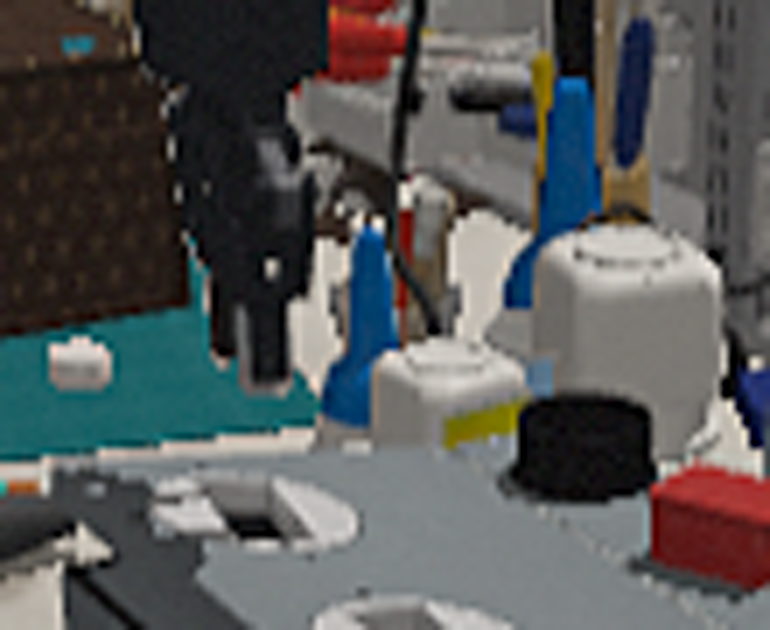

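View pics/sc3.png

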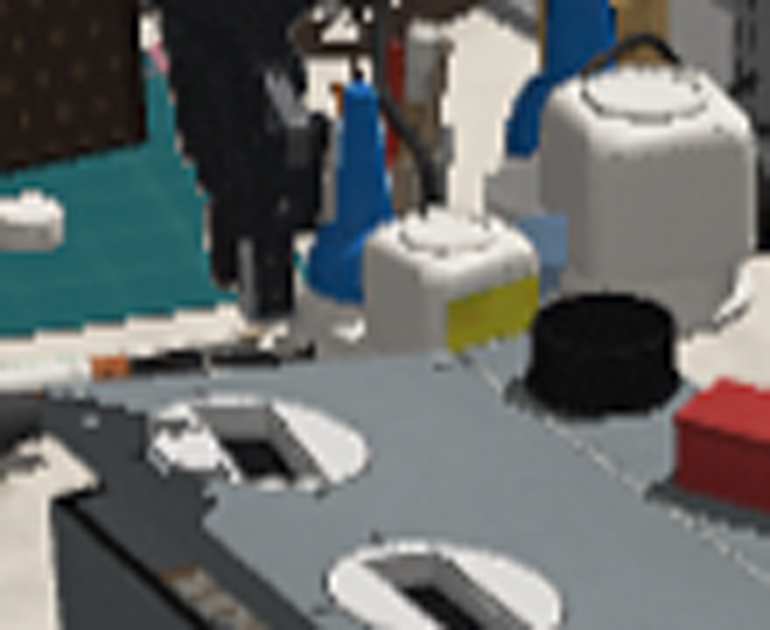

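Two views agree that the fingertips are about 35–40 mm above the reported TCP at this opening. I'll descend in steps, checking force and pictures.

drive_tool([
  [155,0.004,0,0,0,0,0],
  [155,0.008,0,0,0,0,0],
  [155,0.012,0,0,0,0,0],
  [155,0.016,0,0,0,0,0],
  [155,0.02,0,0,0,0,0],
  [155,0.024,0,0,0,0,0],
  [155,0.028,0,0,0,0,0],
  [155,0.03,0,0,0,0,0],
  [155,0.03,0,0,0,0,0],
  [155,0.03,0,0,0,0,0],
])

```text
time: 5.02
tool_pos: [554.6, 115.0, 116.1]
tcp_rot: [-171.5, 90.0, -179.8]
ft_force: [0.1, -0.1, 0.4]
finger_gap: 33.5
```

Run:
```python
from h import *
s,p,R=tool();print(s['time'],p,np.degrees(np.arctan2(R[1,1],R[0,1])),s['ft_force'],s['finger_gap'])
d=snapshot('wrist'); zoom('w4.png',d,80,130,400,290,2)
d=snapshot('side'); zoom('s4.png',d,190,90,110,90,7)
```

```text
5.0167 [554.59630266 115.0000429  116.0838583 ] 81.75917022672616 [ 0.06076234 -0.05358022  0.4419503 ] 33.45533697159225
```

View pics/w4.png

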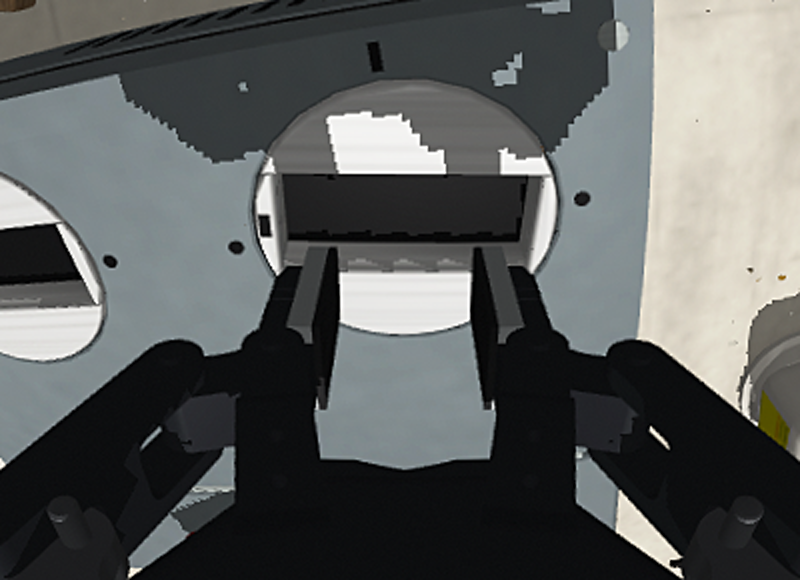

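View pics/s4.png

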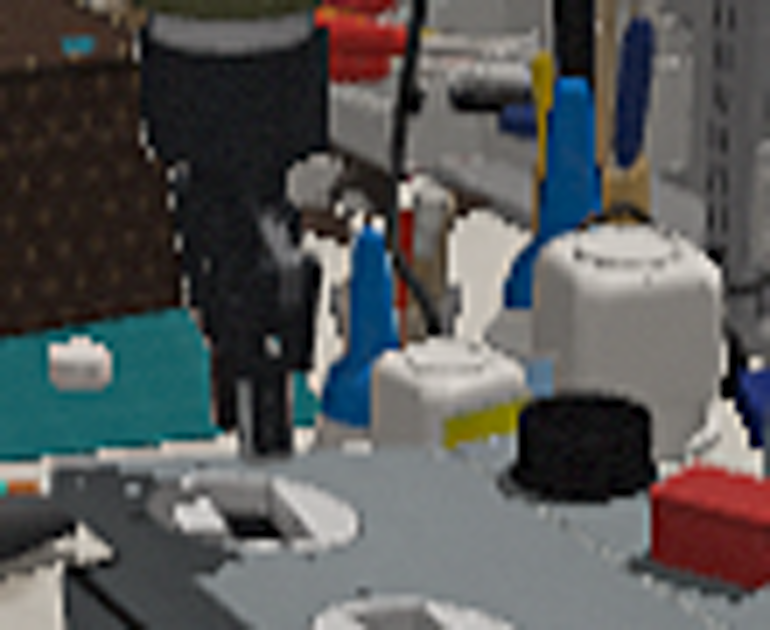

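No contact yet at a reported z of 116, and the tips appear about 27 mm above the disc, which confirms the offset. Continuing down.

drive_tool([
  [155,0.003,0,0,0,0,0],
  [155,0.006,0,0,0,0,0],
  [155,0.009,0,0,0,0,0],
  [155,0.012,0,0,0,0,0],
  [155,0.015,0,0,0,0,0],
  [155,0.018,0,0,0,0,0],
  [155,0.021,0,0,0,0,0],
  [155,0.023,0,0,0,0,0],
  [155,0.023,0,0,0,0,0],
  [155,0.023,0,0,0,0,0],
])

```text
time: 5.95
tool_pos: [554.6, 115.0, 93.0]
tcp_rot: [-163.2, 90.0, -171.4]
ft_force: [-0.2, 0.1, 0.4]
finger_gap: 33.4
```

Run:
```python
from h import *
s,p,R=tool();print(s['time'],p,np.degrees(np.arctan2(R[1,1],R[0,1])),s['ft_force'],s['finger_gap'])
d=snapshot('wrist'); zoom('w5.png',d,80,130,400,290,2)
d=snapshot('side'); zoom('s5.png',d,190,90,110,90,7)
```

```text
5.95 [554.56370466 115.00123842  93.04892678] 81.76099251041927 [-0.23190553  0.10854756  0.40037407] 33.40300862425643
```

View pics/w5.png

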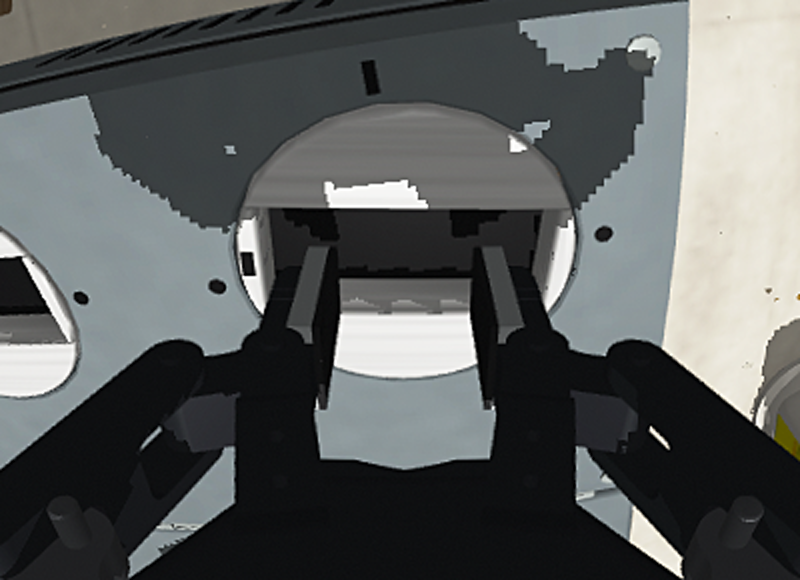

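View pics/s5.png

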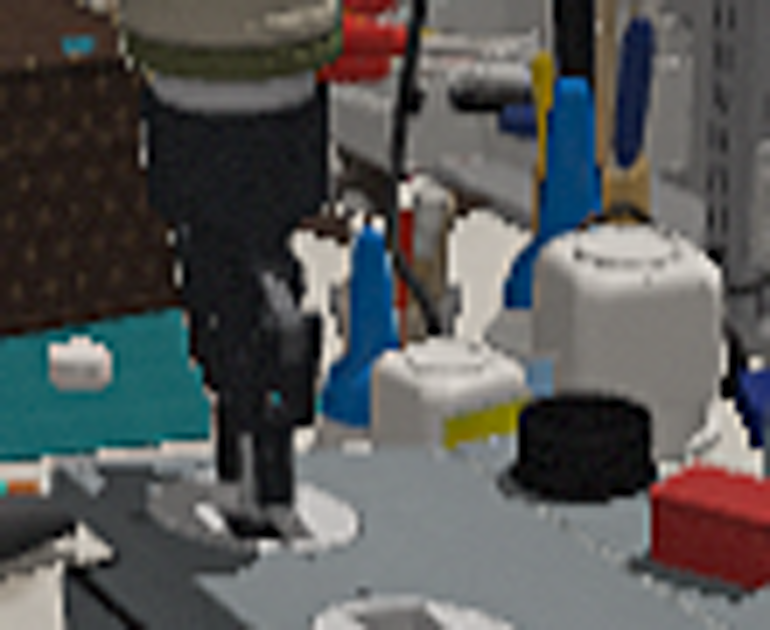

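The fingertips are just above the slot and centred lengthwise, but about 4–5 mm too far to +x (tip edge at v=248 against slot rims at v=208 and v=312). I'll shift -4 mm and then go in.

drive_tool([
  [155,0,0,-0.002,0,0,0],
  [155,0,0,-0.004,0,0,0],
  [155,0.002,0,-0.004,0,0,0],
  [155,0.004,0,-0.004,0,0,0],
  [155,0.006,0,-0.004,0,0,0],
  [155,0.008,0,-0.004,0,0,0],
  [155,0.01,0,-0.004,0,0,0],
  [155,0.012,0,-0.004,0,0,0],
  [155,0.012,0,-0.004,0,0,0],
  [155,0.012,0,-0.004,0,0,0],
])

```text
time: 6.88
tool_pos: [550.5, 115.6, 80.9]
tcp_rot: [-162.5, 90.0, -170.7]
ft_force: [-0.2, -0.6, 0.2]
finger_gap: 33.6
```

Run:
```python
from h import *
s,p,R=tool();print(s['time'],p,np.degrees(np.arctan2(R[1,1],R[0,1])),s['ft_force'],s['finger_gap'])
d=snapshot('wrist'); zoom('w6.png',d,80,130,400,290,2)
d=snapshot('side'); zoom('s6.png',d,190,90,110,90,7)
```

```text
6.8833 [550.54799079 115.55612806  80.93368519] 81.76011173060147 [-0.15351212 -0.59865003  0.16094084] 33.55760454504234
```

View pics/w6.png

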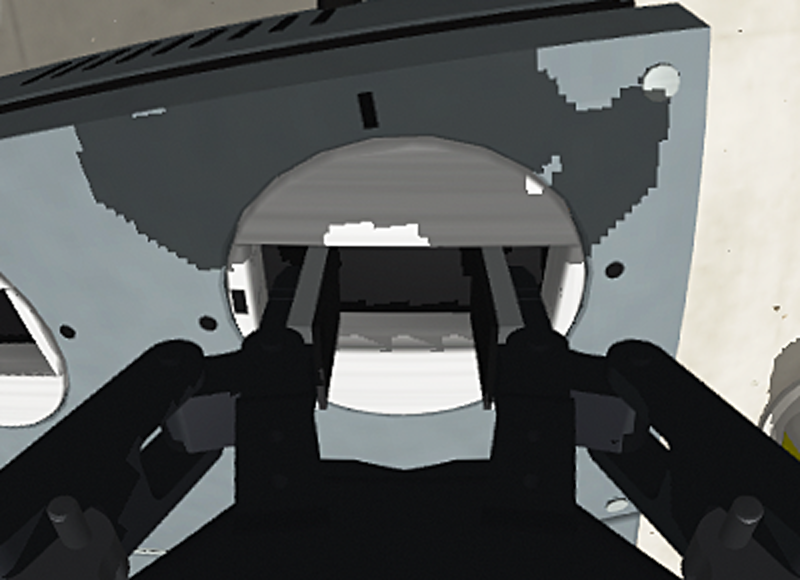

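View pics/s6.png

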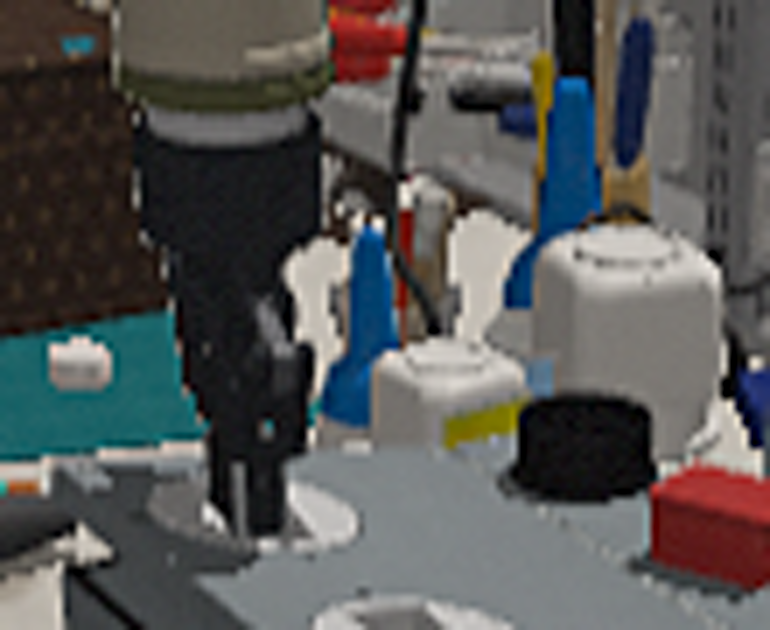

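The tips are now in the slot with no contact force. I'll keep pressing down, following the hinge arc slightly to +x.

drive_tool([
  [155,0.003,0,0.0005,0,0,0],
  [155,0.005,0,0.001,0,0,0],
  [155,0.007,0,0.001,0,0,0],
  [155,0.009,0,0.001,0,0,0],
  [155,0.011,0,0.0015,0,0,0],
  [155,0.013,0,0.002,0,0,0],
  [155,0.015,0,0.002,0,0,0],
  [155,0.017,0,0.0025,0,0,0],
  [155,0.018,0,0.0025,0,0,0],
  [155,0.018,0,0.0025,0,0,0],
])

```text
time: 7.82
tool_pos: [553.1, 115.3, 62.9]
tcp_rot: [177.4, 90.0, 169.1]
ft_force: [-0.9, 0.3, 1.1]
finger_gap: 33.6
```

Run:
```python
from h import *
s,p,R=tool();print(s['time'],p,np.degrees(np.arctan2(R[1,1],R[0,1])),s['ft_force'],s['wrist_torque'],s['finger_gap'])
d=snapshot('wrist'); zoom('w7.png',d,80,130,400,290,2)
d=snapshot('side'); zoom('s7.png',d,180,100,160,130,5)
```

```text
7.8167 [553.11098224 115.25594972  62.91800046] 81.76158768082769 [-0.92569201  0.27920874  1.13482186] [ 0.00999974  0.10139187 -0.02541095] 33.6036884286431
```

View pics/w7.png

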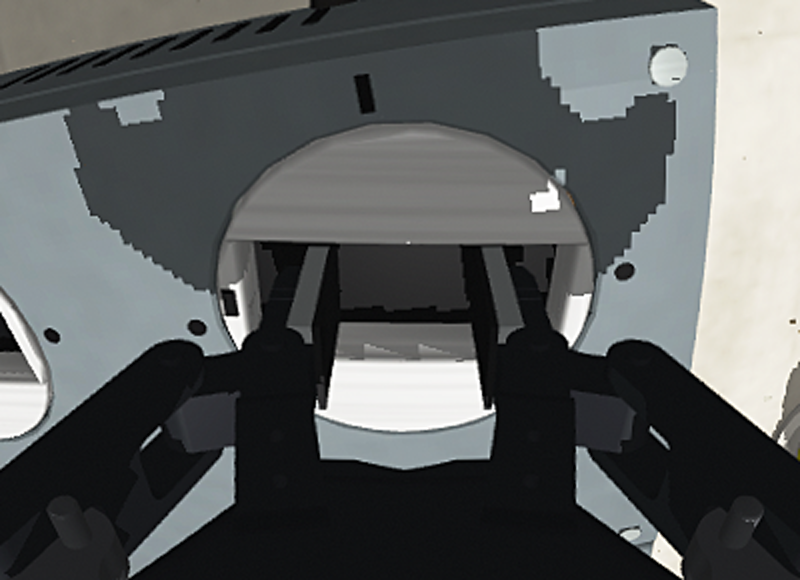

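View pics/s7.png

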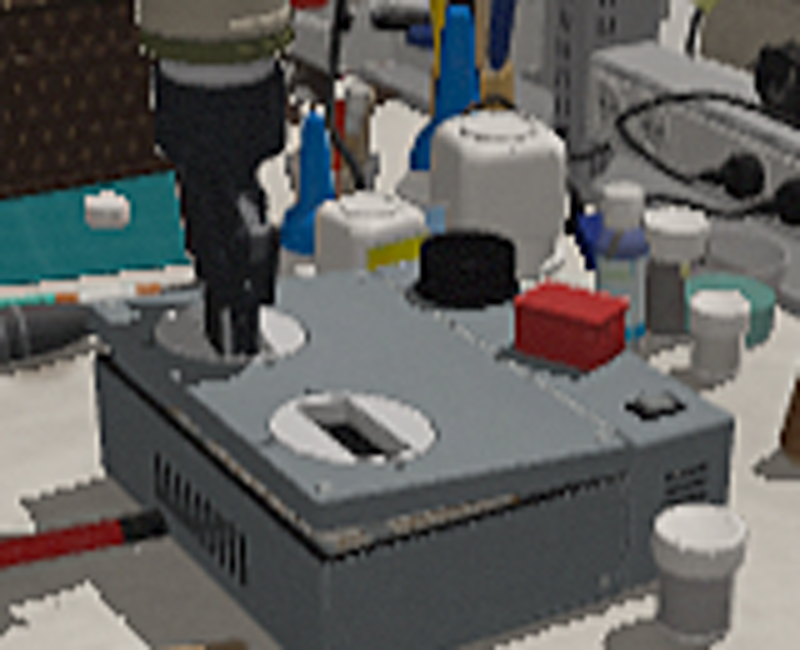

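The panel is following down and still open by roughly 10–15 mm at the front; force is about 1 N. Continuing.

drive_tool([
  [155,0.002,0,0,0,0,0],
  [155,0.003,0,0.0005,0,0,0],
  [155,0.004,0,0.0005,0,0,0],
  [155,0.005,0,0.0005,0,0,0],
  [155,0.006,0,0.0005,0,0,0],
  [155,0.007,0,0.0005,0,0,0],
  [155,0.008,0,0.0005,0,0,0],
  [155,0.008,0,0.0005,0,0,0],
  [155,0.008,0,0.0005,0,0,0],
  [155,0.008,0,0.0005,0,0,0],
])

```text
time: 8.75
tool_pos: [553.8, 115.2, 55.1]
tcp_rot: [30.3, 90.0, 22.1]
ft_force: [0.6, -0.3, 2.0]
finger_gap: 33.7
```

Run:
```python
from h import *
s,p,R=tool();print(s['time'],p,s['ft_force'],s['wrist_torque'],s['finger_gap'])
d=snapshot('side'); zoom('s8.png',d,180,100,160,130,5)
```

```text
8.75 [553.76083239 115.15613429  55.11712002] [ 0.63521521 -0.25801606  2.04784664] [ 0.06113239  0.07620236 -0.02695895] 33.729973157042785
```

View pics/s8.png

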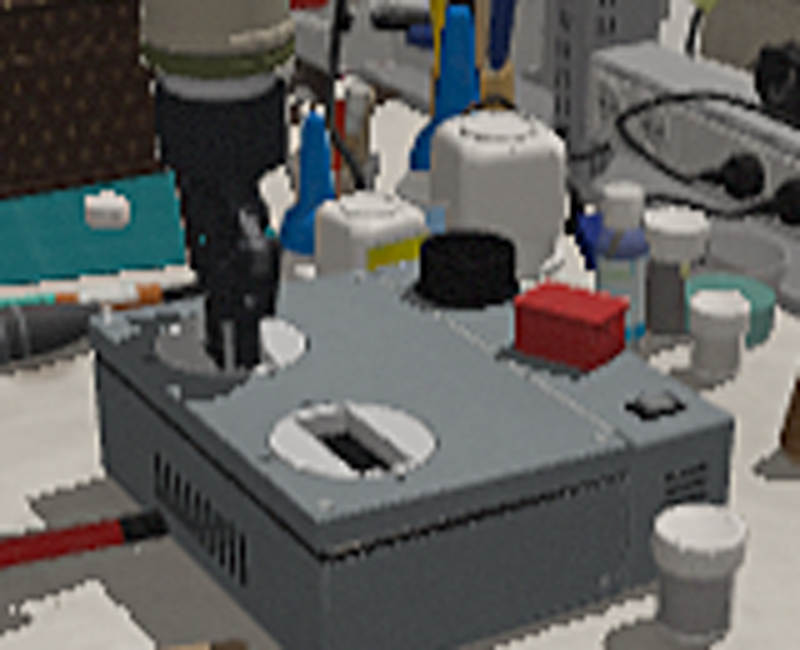

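drive_tool([
  [155,0.0005,0,0,0,0,0],
  [155,0.001,0,0,0,0,0],
  [155,0.0015,0,0,0,0,0],
  [155,0.002,0,0,0,0,0],
  [155,0.0025,0,0,0,0,0],
  [155,0.003,0,0,0,0,0],
  [155,0.0035,0,0,0,0,0],
  [155,0.004,0,0,0,0,0],
  [155,0.004,0,0,0,0,0],
  [155,0.004,0,0,0,0,0],
])

```text
time: 9.63
tool_pos: [554.0, 115.2, 51.3]
tcp_rot: [11.9, 90.0, 3.6]
ft_force: [1.9, 0.4, 3.3]
finger_gap: 33.8
```

drive_tool([
  [155,0.0005,0,0,0,0,0],
  [155,0.001,0,0,0,0,0],
  [155,0.0015,0,0,0,0,0],
  [155,0.002,0,0,0,0,0],
  [155,0.0025,0,0,0,0,0],
  [155,0.003,0,0,0,0,0],
  [155,0.0035,0,0,0,0,0],
  [155,0.004,0,0,0,0,0],
  [155,0.004,0,0,0,0,0],
  [155,0.004,0,0,0,0,0],
])

```text
time: 10.47
tool_pos: [554.3, 115.2, 49.9]
tcp_rot: [9.2, 89.9, 0.9]
ft_force: [-9.2, -1.0, 23.5]
finger_gap: 33.4
```

Run:
```python
from h import *
s,p,R=tool();print(s['time'],p,s['ft_force'],s['wrist_torque'],s['finger_gap'])
d=snapshot('side'); zoom('s9.png',d,180,100,160,130,5)
d=snapshot('wrist'); zoom('w9.png',d,80,130,400,290,2)
```

```text
10.4667 [554.31474098 115.23305224  49.89058391] [-9.20346691 -1.03470651 23.52926657] [-0.20920796  1.56011006 -0.01701913] 33.44090734449306
```

View pics/s9.png

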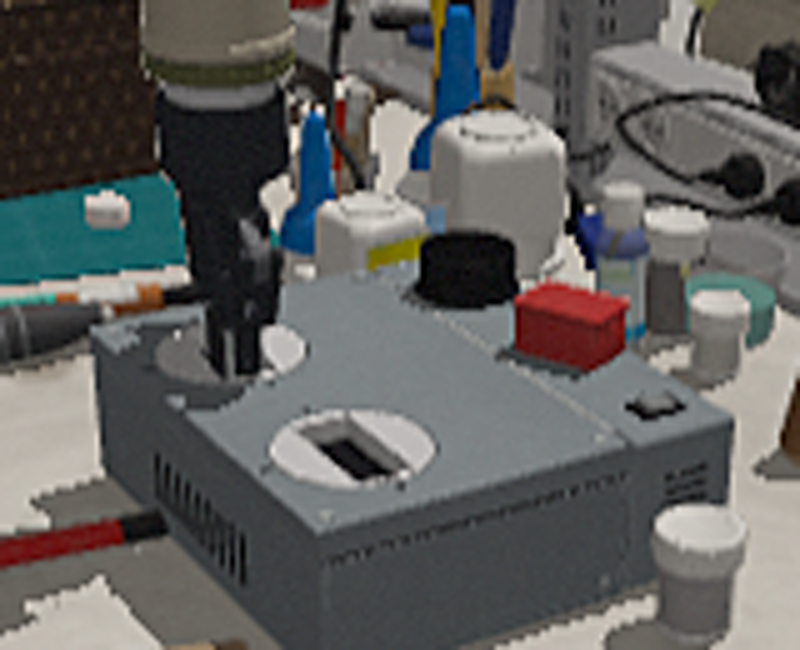

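View pics/w9.png

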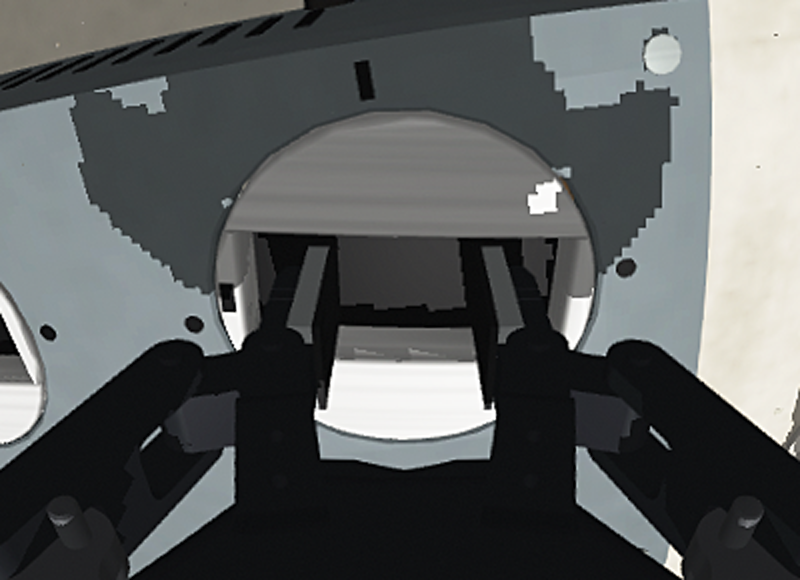

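The panel is shut and on its stop: the side view shows no gap and Fz jumped to 23 N. I'll ease the press to about 16 N and begin turning clockwise (+x rotation).

drive_tool([
  [155,-0.0008,0,0,0.03,0,0],
  [155,-0.0008,0,0,0.08,0,0],
  [155,-0.0008,0,0,0.14,0,0],
  [155,-0.0008,0,0,0.2,0,0],
  [155,-0.0008,0,0,0.26,0,0],
  [155,-0.0008,0,0,0.32,0,0],
  [155,-0.0008,0,0,0.38,0,0],
  [155,-0.0008,0,0,0.44,0,0],
  [155,-0.0008,0,0,0.5,0,0],
  [155,-0.0008,0,0,0.55,0,0],
])

```text
time: 11.4
tool_pos: [553.9, 114.4, 49.9]
tcp_rot: [-37.3, 89.9, -77.2]
ft_force: [-8.1, -4.3, 19.6]
finger_gap: 33.8
```

Run:
```python
from h import *
s,p,R=tool();print(s['time'],p,np.degrees(np.arctan2(R[1,1],R[0,1])),s['ft_force'],s['wrist_torque'],s['finger_gap'])
d=snapshot('wrist'); zoom('w10.png',d,80,130,400,290,2)
```

```text
11.4 [553.86856055 114.37515287  49.92059408] 50.07536285675994 [-8.07990102 -4.3080431  19.59809211] [-0.85270727  1.33593086  0.0850043 ] 33.816333450609605
```

View pics/w10.png

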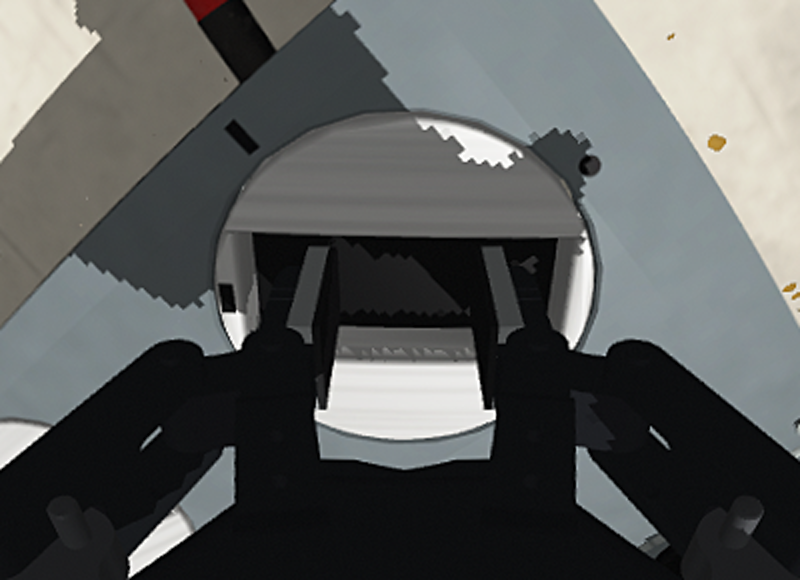

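The slot turned with the fingers: the dark mark stays at the left in the tool view. Continuing.

drive_tool([
  [155,0,0,0,0.05,0,0],
  [155,0,0,0,0.11,0,0],
  [155,0,0,0,0.17,0,0],
  [155,0,0,0,0.23,0,0],
  [155,0,0,0,0.29,0,0],
  [155,0,0,0,0.35,0,0],
  [155,0,0,0,0.41,0,0],
  [155,0,0,0,0.47,0,0],
  [155,0,0,0,0.53,0,0],
  [155,0,0,0,0.58,0,0],
])

```text
time: 12.28
tool_pos: [553.0, 113.8, 49.9]
tcp_rot: [-50.6, 89.8, -123.8]
ft_force: [-11.8, -5.9, 24.8]
finger_gap: 33.6
```

drive_tool([
  [155,0,0,0,0.05,0,0],
  [155,0,0,0,0.1,0,0],
  [155,0,0,0,0.15,0,0],
  [155,0,0,0,0.2,0,0],
  [155,0,0,0,0.24,0,0],
  [155,0,0,0,0.28,0,0],
  [155,0,0,0,0.3,0,0],
  [155,0,0,0,0.3,0,0],
  [155,0,0,0,0.3,0,0],
  [155,0,0,0,0.3,0,0],
])

```text
time: 13.12
tool_pos: [553.4, 114.3, 49.9]
tcp_rot: [-28.0, 89.9, -118.1]
ft_force: [-10.7, -4.8, 22.5]
finger_gap: 33.3
```

Run:
```python
from h import *
s,p,R=tool();print(s['time'],p,np.degrees(np.arctan2(R[1,1],R[0,1])),s['ft_force'],s['wrist_torque'],s['finger_gap'])
d=snapshot('wrist'); zoom('w11.png',d,80,130,400,290,2)
```

```text
13.1167 [553.3592461  114.30555415  49.92073948] -0.17952346016263201 [-10.71725548  -4.7805868   22.49071407] [-0.89613468  1.77884235 -0.06530291] 33.293329606109594
```

View pics/w11.png

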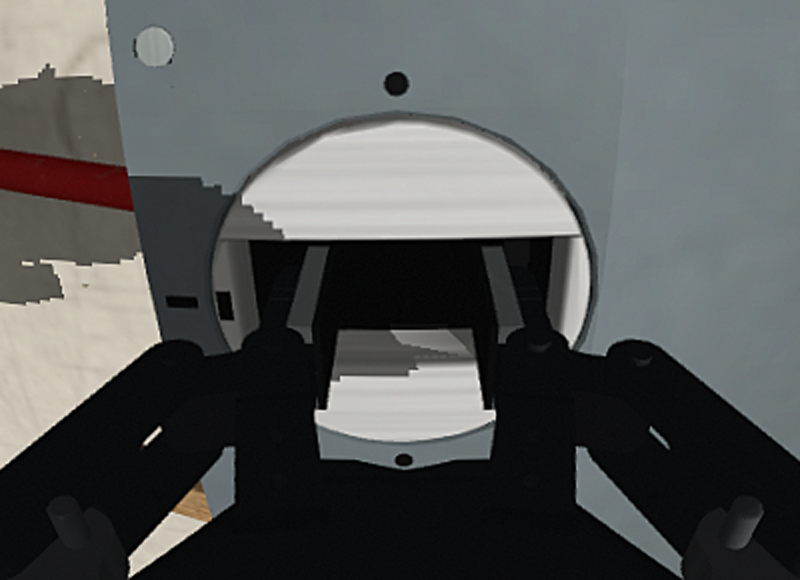

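The mark now sits next to the front index line. I'll turn past to make sure it is on the stop.

drive_tool([
  [155,0,0,0,0.03,0,0],
  [155,0,0,0,0.06,0,0],
  [155,0,0,0,0.09,0,0],
  [155,0,0,0,0.12,0,0],
  [155,0,0,0,0.14,0,0],
  [155,0,0,0,0.16,0,0],
  [155,0,0,0,0.18,0,0],
  [155,0,0,0,0.18,0,0],
  [155,0,0,0,0.18,0,0],
  [155,0,0,0,0.18,0,0],
])

```text
time: 14.0
tool_pos: [555.0, 115.0, 50.0]
tcp_rot: [97.1, 89.8, -3.4]
ft_force: [-1.5, -0.5, 16.1]
finger_gap: 33.6
```

Run:
```python
from h import *
s,p,R=tool();print(s['time'],p,np.degrees(np.arctan2(R[1,1],R[0,1])),s['ft_force'],s['wrist_torque'],s['finger_gap'])
d=snapshot('wrist'); zoom('w12.png',d,80,130,400,290,2)
```

```text
14.0 [554.97836717 115.01404059  50.01482163] -10.489763881085604 [-1.54832221 -0.51171263 16.11813129] [-0.16343958  0.40692919 -0.00246463] 33.63283897253258
```

View pics/w12.png

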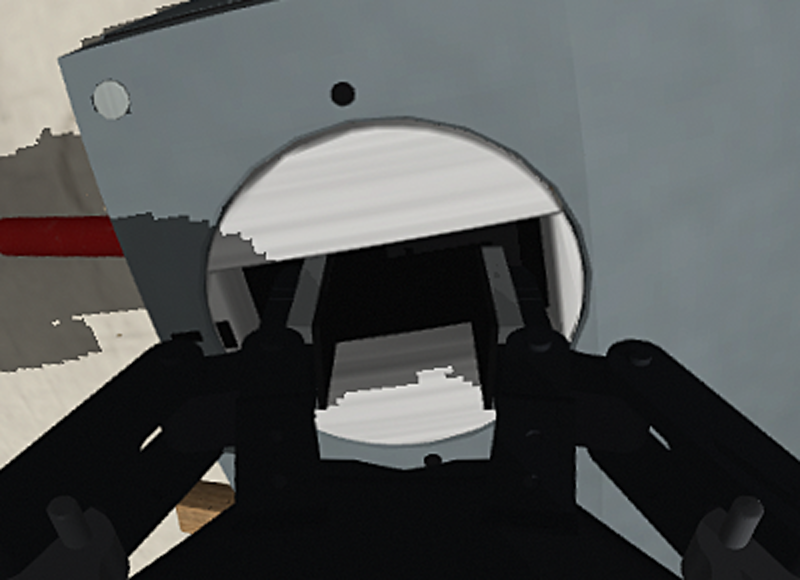

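The disc stopped while the fingers went on another 10°. I'll turn a little further to bear on the slot walls and confirm the stop by torque.

drive_tool([
  [155,0,0,0,0.02,0,0],
  [155,0,0,0,0.04,0,0],
  [155,0,0,0,0.06,0,0],
  [155,0,0,0,0.08,0,0],
  [155,0,0,0,0.1,0,0],
  [155,0,0,0,0.11,0,0],
  [155,0,0,0,0.11,0,0],
  [155,0,0,0,0.11,0,0],
  [155,0,0,0,0.11,0,0],
  [155,0,0,0,0.11,0,0],
])

```text
time: 14.88
tool_pos: [555.4, 115.4, 50.0]
tcp_rot: [113.2, 89.8, 6.4]
ft_force: [0.2, 0.3, 12.9]
finger_gap: 33.4
```

Run:
```python
from h import *
s,p,R=tool();print(s['time'],p,np.degrees(np.arctan2(R[1,1],R[0,1])),s['ft_force'],s['wrist_torque'],s['finger_gap'])
d=snapshot('wrist'); zoom('w13.png',d,80,130,400,290,2)
```

```text
14.8833 [555.38522858 115.3906856   50.0124411 ] -16.76873379665329 [ 0.19254397  0.33418938 12.9057526 ] [0.05104265 0.09168381 0.2717433 ] 33.44140799971815
```

View pics/w13.png

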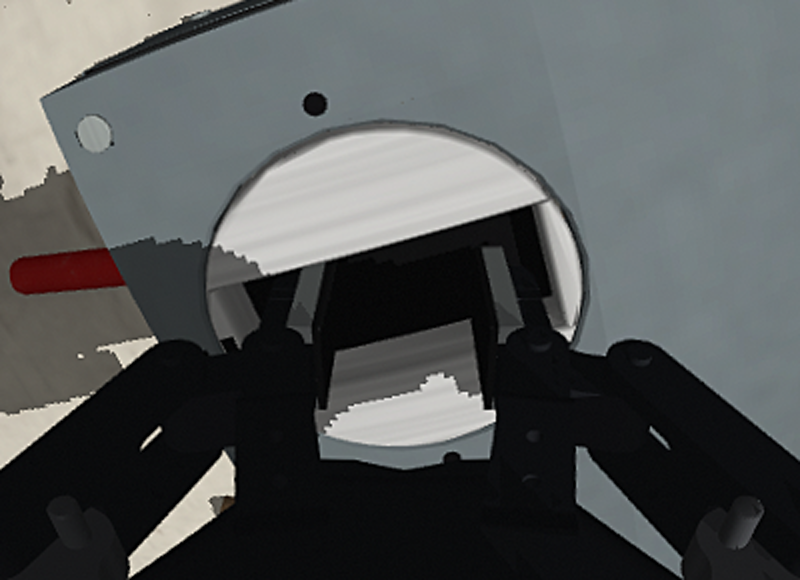

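drive_tool([
  [155,0,0,0,0.02,0,0],
  [155,0,0,0,0.04,0,0],
  [155,0,0,0,0.06,0,0],
  [155,0,0,0,0.07,0,0],
  [155,0,0,0,0.07,0,0],
  [155,0,0,0,0.07,0,0],
  [155,0,0,0,0.07,0,0],
  [155,0,0,0,0.07,0,0],
  [155,0,0,0,0.07,0,0],
  [155,0,0,0,0.07,0,0],
])

```text
time: 15.77
tool_pos: [555.7, 115.4, 50.1]
tcp_rot: [109.4, 89.8, -1.3]
ft_force: [2.4, 0.1, 12.4]
finger_gap: 33.1
```

Run:
```python
from h import *
s,p,R=tool();print(s['time'],p,np.degrees(np.arctan2(R[1,1],R[0,1])),s['ft_force'],s['wrist_torque'],s['finger_gap'])
```

```text
15.7667 [555.726278   115.39180925  50.0705936 ] -20.669619867211587 [ 2.38506983  0.13016482 12.42950892] [ 0.0414717  -0.21737015  1.59527698] 33.08186731429883
```

Torque reached 1.6 N·m with no further motion, so the left fastener is on its stop. I'll unload first so friction can't drag it back, then lift out.

drive_tool([
  [155,-0.0005,0,0,-0.05,0,0],
  [155,-0.002,0,0,-0.08,0,0],
  [155,-0.004,0,0,-0.15,0,0],
  [155,-0.008,0,0,-0.22,0,0],
  [155,-0.015,0,0,-0.28,0,0],
  [155,-0.025,0,0,-0.28,0,0],
  [155,-0.035,0,0,-0.28,0,0],
  [155,-0.045,0,0,-0.28,0,0],
  [155,-0.055,0,0,-0.28,0,0],
  [155,-0.07,0,0,-0.28,0,0],
])

```text
time: 16.6
tool_pos: [553.0, 115.1, 118.2]
tcp_rot: [-77.9, 89.9, -172.8]
ft_force: [-0.1, -0.4, -0.4]
finger_gap: 33.4
```

Run:
```python
from h import *
s,p,R=tool();print(s['time'],p,np.degrees(np.arctan2(R[1,1],R[0,1])),s['ft_force'],s['wrist_torque'],s['finger_gap'])
d=snapshot('side'); zoom('s14.png',d,180,100,160,130,5)
```

```text
16.6 [553.03796248 115.06377563 118.19060474] -4.821290349470711 [-0.07346737 -0.36834796 -0.39813032] [-0.02407343  0.00178807 -0.02499433] 33.39596362953907
```

View pics/s14.png

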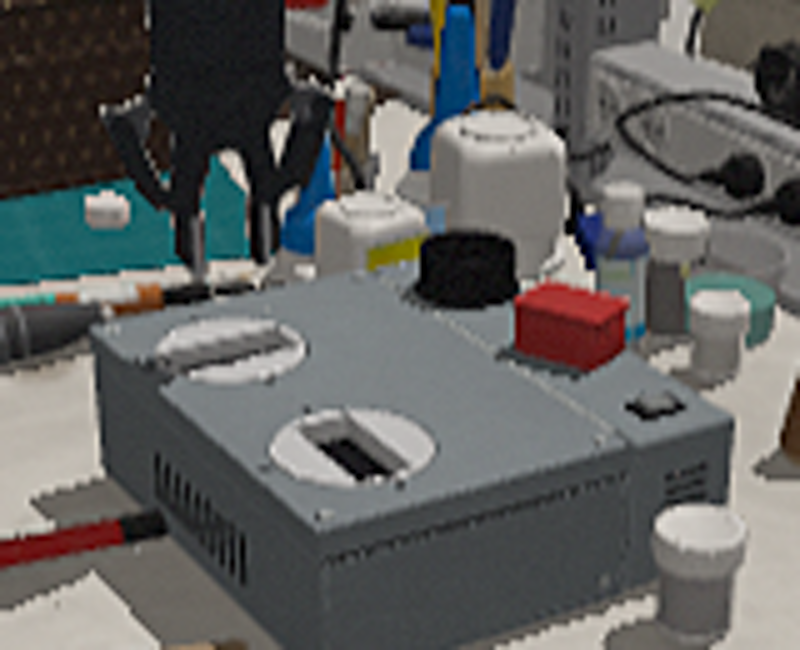

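The left fastener holds the panel shut (slot fore-and-aft, no gap). Now moving to the right one and turning back to the open angle.

drive_tool([
  [155,0,0.002,0.018,-0.1,0,0],
  [155,0,0.004,0.036,-0.2,0,0],
  [155,0,0.006,0.054,-0.3,0,0],
  [155,0,0.008,0.072,-0.4,0,0],
  [155,0,0.01,0.09,-0.5,0,0],
  [155,0,0.012,0.11,-0.6,0,0],
  [155,0,0.014,0.13,-0.7,0,0],
  [155,0,0.015,0.148,-0.8,0,0],
  [155,0,0.015,0.148,-0.85,0,0],
  [155,0,0.015,0.148,-0.85,0,0],
])

```text
time: 17.48
tool_pos: [556.5, -34.7, 118.3]
tcp_rot: [25.2, 90.0, -20.9]
ft_force: [0.1, 0.9, 1.1]
finger_gap: 33.7
```

drive_tool([
  [155,0,0,0,-0.1,0,0],
  [155,0,0,0,-0.2,0,0],
  [155,0,0,0,-0.3,0,0],
  [155,0,0,0,-0.4,0,0],
  [155,0,0,0,-0.5,0,0],
  [155,0,0,0,-0.6,0,0],
  [155,0,0,0,-0.7,0,0],
  [155,0,0,0,-0.8,0,0],
  [155,0,0,0,-0.8,0,0],
  [155,0,0,0,-0.8,0,0],
])

```text
time: 18.32
tool_pos: [556.4, -33.1, 118.2]
tcp_rot: [15.1, 90.0, 14.6]
ft_force: [-0.0, 0.1, -0.4]
finger_gap: 33.6
```

Run:
```python
from h import *
s,p,R=tool();print(s['time'],p,np.degrees(np.arctan2(R[1,1],R[0,1])),s['ft_force'],s['wrist_torque'],s['finger_gap'],R.round(3))
w=snapshot('wrist'); np.save('w15.npy',w,allow_pickle=True);zoom('w15.png',w,80,130,400,290,2)
print(((proj(w,[555.6,-34,103],True)-[80,130])*2))
```

```text
18.3167 [556.44294442 -33.08710678 118.15292507] 89.5409486241207 [-0.00258411  0.12373606 -0.44242786] [-0.00895339 -0.01198418  0.02048296] 33.580719249104654 [[ 0.     0.008  1.   ]
 [ 0.     1.    -0.008]
 [-1.     0.     0.   ]]
[399.73651723 190.39744787]
```

View pics/w15.png

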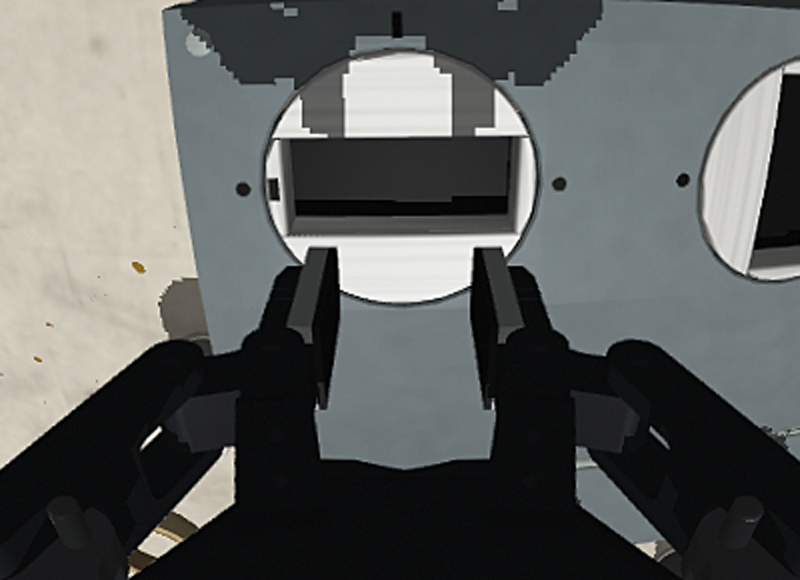

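The slot's rims are at v=138 and v=236, so it is about 1 mm to -x of the tool, and it is aligned in angle. Descending to just above the disc.

drive_tool([
  [155,0.005,0,-0.001,0,0,0],
  [155,0.012,0,-0.001,0,0,0],
  [155,0.02,0,-0.001,0,0,0],
  [155,0.028,0,-0.001,0,0,0],
  [155,0.036,0,-0.001,0,0,0],
  [155,0.042,0,-0.001,0,0,0],
  [155,0.048,0,-0.001,0,0,0],
  [155,0.051,0,-0.001,0,0,0],
  [155,0.051,0,-0.001,0,0,0],
  [155,0.051,0,-0.001,0,0,0],
])

```text
time: 19.2
tool_pos: [555.4, -33.6, 67.0]
tcp_rot: [170.9, 90.0, 170.7]
ft_force: [-0.1, 0.9, -0.1]
finger_gap: 33.2
```

Run:
```python
from h import *
s,p,R=tool();print(s['time'],p,np.degrees(np.arctan2(R[1,1],R[0,1])),s['ft_force'],s['finger_gap'])
w=snapshot('wrist'); zoom('w16.png',w,80,130,400,290,2)
```

```text
19.2 [555.3665998  -33.5674048   66.96819038] 89.7783223805547 [-0.05289781  0.90600541 -0.07734352] 33.225768763984775
```

View pics/w16.png

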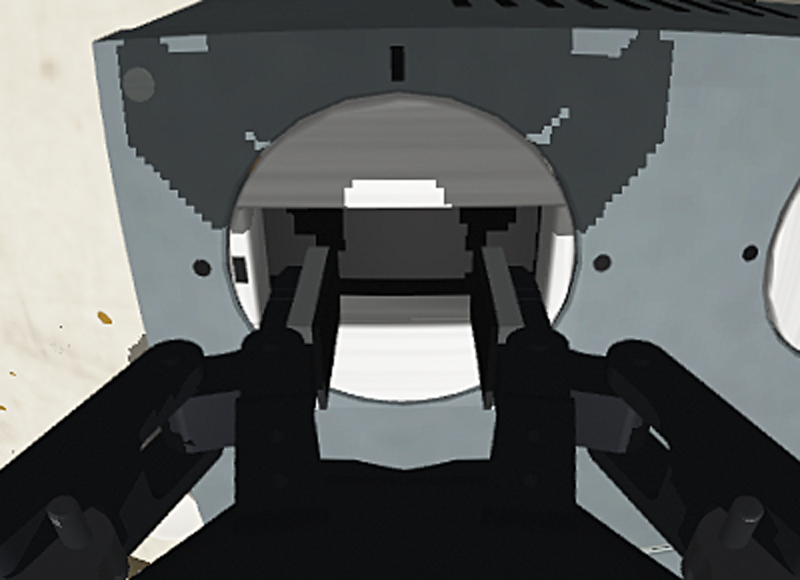

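The position agrees with the left fastener's axis shifted by 150 mm, so I'll go in gently.

drive_tool([
  [155,0.001,0,0,0,0,0],
  [155,0.002,0,0,0,0,0],
  [155,0.003,0,0,0,0,0],
  [155,0.004,0,0,0,0,0],
  [155,0.005,0,0,0,0,0],
  [155,0.006,0,0,0,0,0],
  [155,0.007,0,0,0,0,0],
  [155,0.007,0,0,0,0,0],
  [155,0.007,0,0,0,0,0],
  [155,0.007,0,0,0,0,0],
])

```text
time: 20.08
tool_pos: [555.4, -33.6, 60.0]
tcp_rot: [-154.2, 90.0, -154.4]
ft_force: [0.5, -0.0, -0.6]
finger_gap: 33.4
```

drive_tool([
  [155,0.002,0,0,0,0,0],
  [155,0.004,0,0,0,0,0],
  [155,0.006,0,0,0,0,0],
  [155,0.008,0,0,0,0,0],
  [155,0.009,0,0,0,0,0],
  [155,0.01,0,0,0,0,0],
  [155,0.0108,0,0,0,0,0],
  [155,0.0115,0,0,0,0,0],
  [155,0.0115,0,0,0,0,0],
  [155,0.0115,0,0,0,0,0],
])

```text
time: 20.92
tool_pos: [555.3, -33.6, 50.0]
tcp_rot: [-162.9, 90.0, -163.1]
ft_force: [-9.1, 1.4, 15.4]
finger_gap: 33.6
```

Run:
```python
from h import *
s,p,R=tool();print(s['time'],p,np.degrees(np.arctan2(R[1,1],R[0,1])),s['ft_force'],s['wrist_torque'],s['finger_gap'])
w=snapshot('wrist'); zoom('w17.png',w,80,130,400,290,2)
```

```text
20.9167 [555.28177651 -33.55689834  50.0251632 ] 89.78690389126677 [-9.13069709  1.42068873 15.40025959] [0.20017788 1.49601495 0.03329623] 33.596311680487716
```

View pics/w17.png

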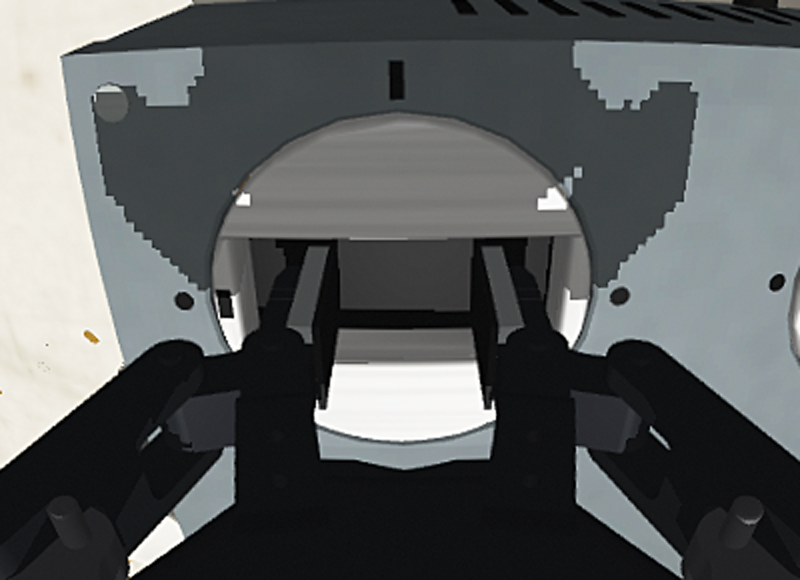

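Seated and pressed at 15 N with the same geometry as the left one. Turning.

drive_tool([
  [155,0,0,0,0.05,0,0],
  [155,0,0,0,0.11,0,0],
  [155,0,0,0,0.17,0,0],
  [155,0,0,0,0.23,0,0],
  [155,0,0,0,0.29,0,0],
  [155,0,0,0,0.35,0,0],
  [155,0,0,0,0.41,0,0],
  [155,0,0,0,0.47,0,0],
  [155,0,0,0,0.53,0,0],
  [155,0,0,0,0.58,0,0],
])

```text
time: 21.8
tool_pos: [556.8, -34.6, 50.1]
tcp_rot: [4.7, 89.8, -28.9]
ft_force: [-1.4, -3.5, 6.1]
finger_gap: 34.0
```

drive_tool([
  [155,0,0,0,0.05,0,0],
  [155,0,0,0,0.11,0,0],
  [155,0,0,0,0.17,0,0],
  [155,0,0,0,0.23,0,0],
  [155,0,0,0,0.29,0,0],
  [155,0,0,0,0.35,0,0],
  [155,0,0,0,0.41,0,0],
  [155,0,0,0,0.47,0,0],
  [155,0,0,0,0.53,0,0],
  [155,0,0,0,0.58,0,0],
])

```text
time: 22.63
tool_pos: [556.5, -34.9, 50.1]
tcp_rot: [25.9, 89.8, -41.0]
ft_force: [-2.7, -4.4, 8.9]
finger_gap: 34.0
```

drive_tool([
  [155,0,0,0,0.05,0,0],
  [155,0,0,0,0.11,0,0],
  [155,0,0,0,0.17,0,0],
  [155,0,0,0,0.23,0,0],
  [155,0,0,0,0.29,0,0],
  [155,0,0,0,0.35,0,0],
  [155,0,0,0,0.41,0,0],
  [155,0,0,0,0.47,0,0],
  [155,0,0,0,0.53,0,0],
  [155,0,0,0,0.56,0,0],
])

```text
time: 23.47
tool_pos: [556.6, -34.9, 50.1]
tcp_rot: [58.6, 89.8, -40.3]
ft_force: [-2.1, -5.3, 8.5]
finger_gap: 33.5
```

Run:
```python
from h import *
s,p,R=tool();print(s['time'],p,np.degrees(np.arctan2(R[1,1],R[0,1])),s['ft_force'],s['wrist_torque'],s['finger_gap'])
w=snapshot('wrist'); zoom('w18.png',w,80,130,400,290,2)
```

```text
23.4667 [556.57665223 -34.90749712  50.08798863] -8.970933658580046 [-2.09166694 -5.30718177  8.50918564] [-0.8388347   0.39956093  0.09811017] 33.496339738132384
```

View pics/w18.png

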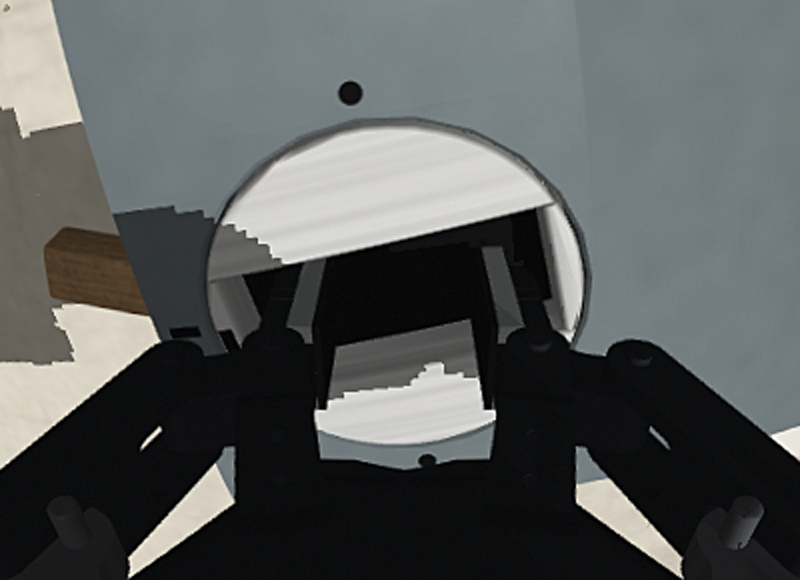

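The slot lags the tool, so the disc may be a few degrees short. Continuing to the walls and the stop.

drive_tool([
  [155,0.0002,0,0,0.03,0,0],
  [155,0.0004,0,0,0.06,0,0],
  [155,0.0005,0,0,0.09,0,0],
  [155,0.0005,0,0,0.12,0,0],
  [155,0.0005,0,0,0.15,0,0],
  [155,0.0005,0,0,0.17,0,0],
  [155,0.0005,0,0,0.19,0,0],
  [155,0.0005,0,0,0.21,0,0],
  [155,0.0005,0,0,0.21,0,0],
  [155,0.0005,0,0,0.21,0,0],
])

```text
time: 24.35
tool_pos: [557.3, -34.6, 50.1]
tcp_rot: [80.8, 89.7, -29.9]
ft_force: [-0.2, -3.3, 9.4]
finger_gap: 33.5
```

Run:
```python
from h import *
s,p,R=tool();print(s['time'],p,np.degrees(np.arctan2(R[1,1],R[0,1])),s['ft_force'],s['wrist_torque'],s['finger_gap'])
w=snapshot('wrist'); zoom('w19.png',w,80,130,400,290,2)
```

```text
24.35 [557.27016913 -34.6030714   50.10858316] -20.688599763604174 [-0.17943129 -3.34761634  9.37139254] [-0.47690642  0.21911335  1.57481043] 33.46725410295415
```

View pics/w19.png

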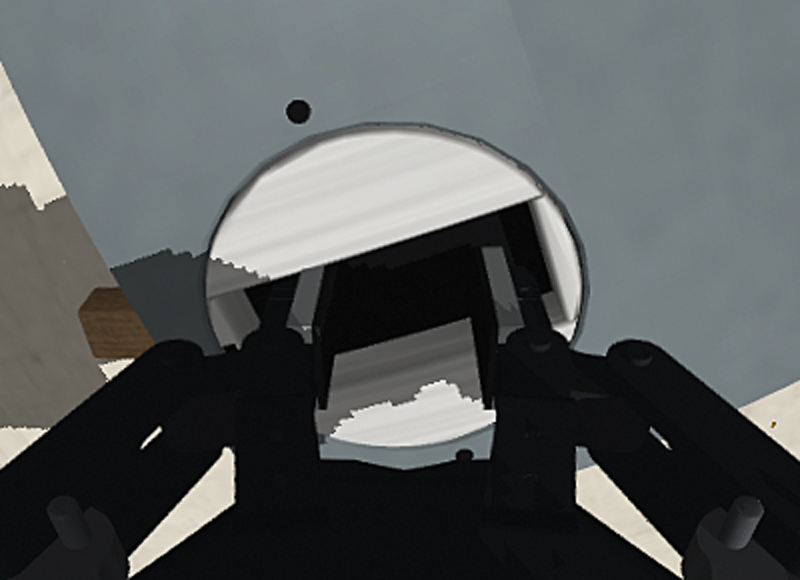

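Same angle (-20.7°) and torque (1.57 N·m) as the left at its stop. Unloading and withdrawing high to check both.

drive_tool([
  [155,-0.0005,0,0,-0.05,0,0],
  [155,-0.002,0,0,-0.08,0,0],
  [155,-0.004,0,0,-0.15,0,0],
  [155,-0.008,0,0,-0.22,0,0],
  [155,-0.015,0,0,-0.28,0,0],
  [155,-0.025,0,0,-0.28,0,0],
  [155,-0.04,0,0,-0.28,0,0],
  [155,-0.055,0,0,-0.28,0,0],
  [155,-0.07,0,0,-0.28,0,0],
  [155,-0.09,0,0,-0.28,0,0],
])

```text
time: 25.23
tool_pos: [554.7, -33.5, 138.2]
tcp_rot: [-93.1, 89.9, 172.0]
ft_force: [1.1, -1.0, -1.1]
finger_gap: 33.8
```

drive_tool([
  [155,-0.02,0,-0.01,-0.1,0,0],
  [155,-0.04,0,-0.02,-0.2,0,0],
  [155,-0.06,0,-0.03,-0.3,0,0],
  [155,-0.08,0,-0.04,-0.4,0,0],
  [155,-0.1,0,-0.05,-0.5,0,0],
  [155,-0.11,0,-0.06,-0.6,0,0],
  [155,-0.11,0,-0.07,-0.7,0,0],
  [155,-0.11,0,-0.075,-0.8,0,0],
  [155,-0.11,0,-0.075,-0.8,0,0],
  [155,-0.11,0,-0.075,-0.8,0,0],
])

```text
time: 26.07
tool_pos: [561.6, 41.3, 248.3]
tcp_rot: [15.4, 90.0, -33.7]
ft_force: [-0.1, 0.2, -0.3]
finger_gap: 33.3
```

drive_tool([
  [155,0,0,0,-0.1,0,0],
  [155,0,0,0,-0.2,0,0],
  [155,0,0,0,-0.3,0,0],
  [155,0,0,0,-0.4,0,0],
  [155,0,0,0,-0.5,0,0],
  [155,0,0,0,-0.6,0,0],
  [155,0,0,0,-0.7,0,0],
  [155,0,0,0,-0.75,0,0],
  [155,0,0,0,-0.75,0,0],
  [155,0,0,0,-0.75,0,0],
])

```text
time: 26.9
tool_pos: [561.4, 40.7, 247.9]
tcp_rot: [-152.9, 90.0, -159.1]
ft_force: [0.3, -0.5, 0.5]
finger_gap: 33.7
```

Run:
```python
from h import *
s,p,R=tool();print(s['time'],p,np.degrees(np.arctan2(R[1,1],R[0,1])),s['ft_force'],s['wrist_torque'],s['finger_gap'])
w=snapshot('wrist'); np.save('w20.npy',w,allow_pickle=True); zoom('w20.png',w,120,110,320,200,2.5)
d=snapshot('side'); zoom('s20.png',d,180,120,160,130,5)
```

```text
26.9 [561.44557633  40.67663429 247.88044667] 83.74519672105353 [ 0.33868181 -0.54786023  0.45961403] [0.0177667  0.02740817 0.00463148] 33.70644817162046
```

View pics/w20.png

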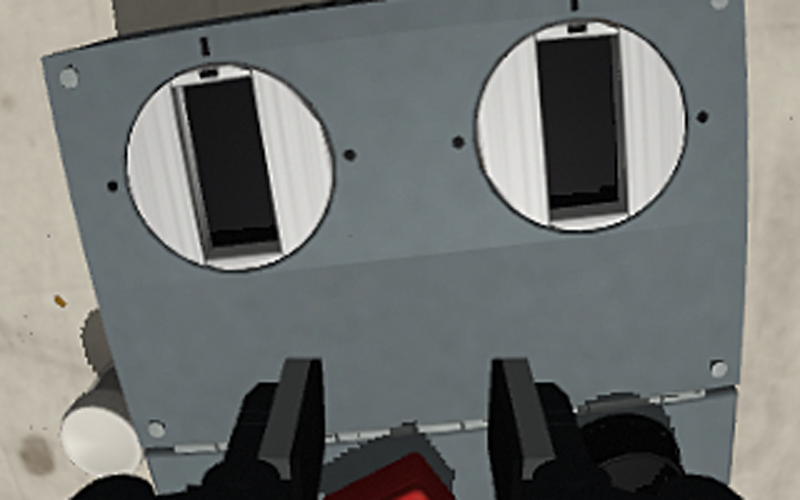

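View pics/s20.png

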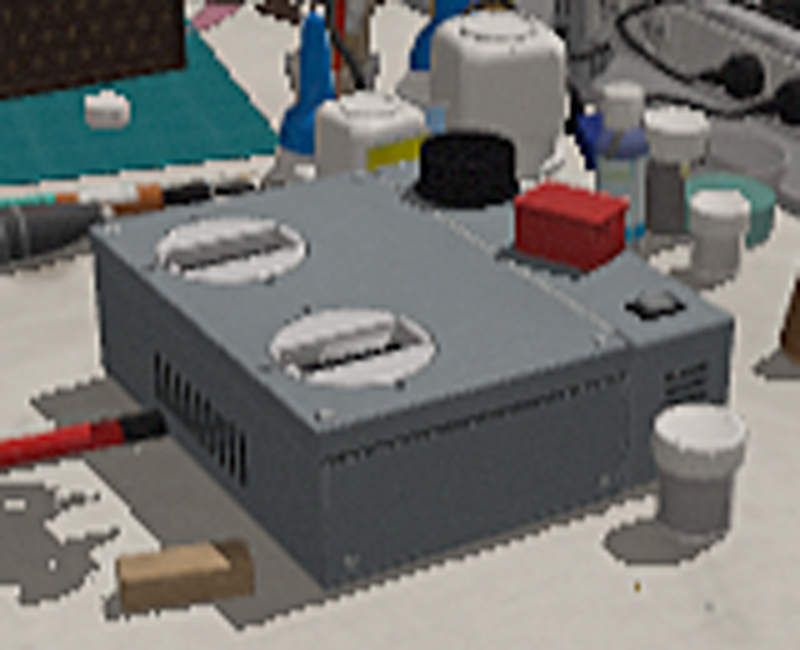

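Both marks line up with the front index lines and the panel is shut. A quick check of the angles in numbers:

Run:
```python
from h import *
d=np.load('w20.npy',allow_pickle=True).item()
W=lambda u,v,z=103:onz(d,120+(u+.5)/2.5-.5,110+(v+.5)/2.5-.5,z,True)
for nm,a,b in (('L left edge',(538,38),(550,222)),('L right edge',(617,33),(629,213)),('R left',(174,86),(206,258)),('R right',(249,75),(281,252)),('hinge',(160,449),(700,393))):
    A,B=W(*a),W(*b); v=B-A; print(nm,A.round(1),B.round(1),np.degrees(np.arctan2(v[1],v[0])).round(1))
a,b=W(42,58),W(745,2); print('front', np.degrees(np.arctan2((b-a)[1],(b-a)[0])))
```

```text
L left edge [513.4  99.8 103. ] [592.   99.6 103. ] -0.1
L right edge [513.8 132.7 103. ] [591.7 134.7 103. ] 1.5
R left [515.7 -50.7 103. ] [592.4 -50.6 103. ] 0.1
R right [515.6 -18.3 103. ] [593.1 -16.7 103. ] 1.2
hinge [690.5 -96.4 103. ] [687.7 171.  103. ] 90.6
front 88.22657627771963
```

Both slots lie at 0.7° and the box yaw is 0.6°, so both are fully on their stops. Handing in.

```bash
python3 -c "
from bench import hand_in; print(hand_in())"
```

```text
the job is handed in; nothing more can be done
None
```

The panel is shut and locked at both fasteners. I did the left one first and then the right: fingertips in the slot, panel pressed onto its stop, fastener turned clockwise until it would go no further. I handed in at about 27 s of the 54 s, with the arm well clear.

- **Stops:** each fastener held against about 1.6 N·m, with the tool at the same angle both times. Afterwards both slots measured about 0.7° against an extractor yaw of 0.6°, with both dark marks at their front index lines.
- **Panel:** the side view showed no gap with the robot away. The panel also stayed shut on the left fastener alone before I turned the right one.
- **Force:** the highest reading I saw was about 25 N vertical, against the 120 N wrist limit.
- **Surroundings:** the marker, block, jar and tin looked undisturbed in the last pictures. The awl and tweezers were not in those views, but the arm did not go near them.
- **Disagreements:**
  - The pictures and the contact heights showed the real fingertips about 38 mm above the reported tool point at this finger opening, so I worked to the real tips.
  - A rough line through the panel's front edge came out about 2° off the hinge line. I put that down to one front corner being at the edge of the picture.

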